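Fetch the large casserole from the bottom of the nest for the hotplate

ROBOT

A 7-joint arm with a two-finger parallel gripper is mounted at the origin on a cart in front of the work surface, level with it; the furniture and walls round the work are solid. World frame = base frame: x ahead of the robot, y to its left, z up, the work surface at z = 0. Lengths are in m, angles in rad, forces in N, time in s.
With the tool pointing down it reaches from about 0.4 to 0.85 m from the base axis. Payload 4.5 kg.
Tool frame: the origin (TCP) lies between the finger pads; the fingertips stand 25 mm ahead of it and the grasp point (between the pads) lies 6 mm ahead of it; z points along the fingers, y is the line along which they close (so a half turn about z gives the same grasp; the last joint's range is limited). The gripper opens to 85 mm and grips with 20 to 120 N. Pads are 22 mm wide; open, the fingers measure 114 mm over their backs; the gripper's body (76 mm by 85 mm) begins 54 mm behind the grasp point. The pads swing forward as they close: fully open they stand 13 mm farther back than shut.
Start: joints at [-1.304, 0.689, -0.195, 1.565, 0.157, 0.902, -0.215], TCP at [0.144, 0.608, 0.256] pointing down, gripper open.
Joint ranges: [-3.01, 3.01], [-0.46, 2.08], [-1.47, 1.51], [0.13, 2.56], [-1, 4.14], [0.04, 2.09], [-2.66, 2.66]. Speed limits (rad/s): [2.57, 2.57, 3.14, 3.14, 3.14, 3.14, 3.14].

INTERFACE

Orientations are given as a rotation vector (axis times angle).
In Python, from station import * gives the robot as it stands.
- The arm moves only by the tool servo_tool, never from a script. Its arguments are lists of equal length, an entry for each row: "travel": the shift along the tool's x, y, z in m, a list of three; "rot": the turn, a rotation vector about the tool's x, y, z in degrees, a list of three; "hand": the opening, from 0 (shut) to 1 (fully open). In form: {"travel": [[x, y, z], ...], "rot": [[wx, wy, wz], ...], "hand": [hand, ...]}. A call has exactly 8 rows; each row shifts and turns the commanded pose from where the row before left it, along the tool's axes as they then stand; what a row does not reach is not made up. A row lasts 1/12 s, in which the tool goes at most 41.7 mm and 7.16 degrees, less where a joint would pass 70% of its speed; a pose out of reach is approached as far as the arm can. A call with a gripper value outside its range is refused whole. The fingers move at their own pace and stop on an object; "squeeze" is the grip in N (left out, the last holds). Time passes only in rows, so rows that do not move let the fingers close, or fill a call up. It gives the time, the measured TCP pose, the force, the opening and the grip force at its end, in the units of the state.
- observe(): the state, without advancing time (a new reading comes with each control period).
- grab_frame(name): name is "scene" or "side" or "wrist"; returns (picture, depth): 384x512x3 uint8, red, green, blue; 384x512 float32, m along the optical axis (not along the pixel's ray), 0 where there is no reading.
- calibration(name): a dict with "camera_matrix" (3x3 intrinsics, pixels), "cam_to_world" (4x4, takes a point from camera to world coordinates). Camera axes: x right, y down, z forward; pixel columns grow to the right and rows downward; lengths in m; the calibration is good to about 2 mm. The wrist camera is an equidistant fisheye: a pixel r from the principal point sees the ray r / f radians off the axis. A picture is of the moment at which its call begins: read the wrist's pose just before it. calibration takes no time and is no camera call; for the wrist camera it gives the pose at the moment of the call.
- finish_job(): hands the job in; it is judged then, once.
The state is a dict: "clock": time; "qpos": joint angles; "joint_velocities": joint speeds; "tau": joint torques, N m; "tcp_pos": TCP position; "orientation": TCP orientation; "wrist_force": force on the tool from outside, world axes, zero at the start; "ft_torque": the same for the moment, N m; "opening": finger opening in m; "grip_force": force on a finger pad.
Only numpy, scipy, OpenCV 4.12 (cv2) and the standard library are available. Lean on these libraries where they do the work, as an engineer would, in place of code of your own. Each camera call takes 0.05 s, during which the arm holds its last target. There are 200 camera calls.

TASK

The large casserole at the bottom of the nest is wanted on the hotplate. Take out the small and the medium one and stand them side by side on the mat, then set the large one upright in the middle of the hotplate while they wait there; after that put the other two back, the medium one in the middle of the tray and the small one nested level in it, with their two handles fanned well apart so that the upper clears the lower. Carry each without tipping it over, and leave the beaker and the tape where they are.

Things in the scene. Friction and masses are not known exactly. Their poses are not given: they have to be found in the camera images.
- casserole_large_centre (a point): large white porcelain casserole, red handle: open dish 104 mm across the rim, 92 mm across the foot, 42 mm high, wall 3, floor 4 mm thick, 200 g, loose; point on its axis 21 mm above its underside; z up. Handle along its own -x; grip 13 mm wide, middle 87 mm from the axis, 56 mm above the underside. Starts on the tray, bottom of the nest.
- casserole_medium_centre (a point): medium white porcelain casserole, yellow handle: open dish 84 mm across the rim, 72 mm across the foot, 42 mm high, wall 3, floor 4 mm thick, 140 g, loose; point on its axis 21 mm above its underside; z up. Handle along its own -x; grip 13 mm wide, middle 87 mm from the axis, 56 mm above the underside. Starts in the large one, 4 mm above it (7 mm play).
- casserole_small_centre (a point): small white porcelain casserole, blue handle: open dish 64 mm across the rim, 52 mm across the foot, 42 mm high, wall 3, floor 4 mm thick, 90 g, loose; point on its axis 21 mm above its underside; z up. Handle along its own -x; grip 13 mm wide, middle 87 mm from the axis, 56 mm above the underside. Starts in the medium one, 4 mm above it (7 mm play).
- casserole_medium_grip (a point): middle of the yellow grip on the medium casserole's handle; axes as the casserole's. All three handles are alike: a thin stem rises over the rim to a level straight grip, 62 to 112 mm from the axis, 13 mm wide, 9.5 mm high, to be pinched from above across its width. Nested handles that point the same way would hit each other.
- casserole_small_grip (a point): middle of the blue grip on the small casserole's handle; axes as the casserole's. All three handles are alike: a thin stem rises over the rim to a level straight grip, 62 to 112 mm from the axis, 13 mm wide, 9.5 mm high, to be pinched from above across its width. Nested handles that point the same way would hit each other.
- hotplate_top (a point): middle of the round dark grey plate, 140 mm across, of the white hotplate (160 mm wide, control panel with black knob at its own -x side reaching to 107 mm from this point and 50 to 65 mm above the bench); the plate's flat top, 85 mm above the bench; fixed; z up
- mat_top (a point): middle of the top of the flat grey-green silicone mat, 150 mm along its own x and 210 mm along its own y, 4 mm thick, lying on the bench; fixed; z up
- tray_floor (a point): middle of the inner floor of the square shallow steel storage tray, 150 x 150 mm outside, rim 14 mm above the bench, floor 3 mm above the bench; fixed; z up
- beaker: empty glass beaker, 69 mm across and 91 mm high, at the back of the work; bystander; origin at the middle of its underside
- tape: roll of bright green tape lying flat, 72 mm across and 19 mm high, at the front of the work; bystander; origin at the middle of its underside
Things that resemble listed ones, but are neither listed nor needed, are in the scene too. Leave any pink look-alike of the part that bears casserole_small_centre alone.

How it is judged:
On the way, in this order (a step that is already met when the one before it is completed fails the run):
1. the small and the medium casserole both stand upright on the mat, side by side (x of casserole_small_centre in the frame of mat_top between -0.07 and 0.07 m and y of casserole_small_centre in the frame of mat_top between -0.1 and 0.1 m and z of casserole_small_centre in the frame of mat_top between 0.016 and 0.026 m and angle between each of casserole_small_centre, casserole_medium_centre's own z axis and vertical below 0.1 rad and x of casserole_medium_centre in the frame of mat_top between -0.07 and 0.07 m and y of casserole_medium_centre in the frame of mat_top between -0.1 and 0.1 m and z of casserole_medium_centre in the frame of mat_top between 0.016 and 0.026 m and horizontal distance between casserole_small_centre and casserole_medium_centre above 0.06 m), for 0.2 s.
2. the large casserole stands upright in the middle of the hotplate, the other two still on the mat (all of step 1 and horizontal distance between casserole_large_centre and hotplate_top below 0.015 m and z of casserole_large_centre in the frame of hotplate_top between 0.016 and 0.026 m and angle between casserole_large_centre's own z axis and vertical below 0.1 rad), for 0.2 s.
At the end, for the whole second after the job is handed in: Upright, released, at rest: the large one on the hotplate and the medium one on the tray, each within 15 mm of its middle; the small one seated level in the medium one (axes within 10 mm, underside 1 to 8 mm above the other's); their grip middles over 50 mm apart (horizontal distance between casserole_large_centre and hotplate_top below 0.015 m and z of casserole_large_centre in the frame of hotplate_top between 0.016 and 0.026 m and angle between each of casserole_large_centre, casserole_medium_centre, casserole_small_centre's own z axis and vertical below 0.1 rad and horizontal distance between casserole_medium_centre and tray_floor below 0.015 m and z of casserole_medium_centre in the frame of tray_floor between 0.016 and 0.026 m and horizontal distance between casserole_small_centre and casserole_medium_centre below 0.01 m and z of casserole_small_centre in the frame of casserole_medium_centre between 0.001 and 0.008 m and horizontal distance between casserole_small_grip and casserole_medium_grip above 0.05 m and linear speed of each of casserole_large, casserole_medium, casserole_small below 0.02 m/s and angular speed of each of casserole_large, casserole_medium, casserole_small below 0.2 rad/s); the robot touches nothing.
It fails at once if the beaker is pushed more than 15 mm from where it stood (distance of beaker from where it was at the start of the episode above 0.015 m).
It fails at once if the tape is pushed more than 15 mm from where it stood (distance of tape from where it was at the start of the episode above 0.015 m).
It fails at once if the large casserole is tipped by more than about 45 degrees (angle between casserole_large_centre's own z axis and vertical above 0.8 rad).
It fails at once if the medium casserole is tipped by more than about 45 degrees (angle between casserole_medium_centre's own z axis and vertical above 0.8 rad).
It fails at once if the small casserole is tipped by more than about 45 degrees (angle between casserole_small_centre's own z axis and vertical above 0.8 rad).
It also fails if it takes over 136 s, if anything falls off the work surface, if the arm or the gripper's body presses on something with over 40 N, if the wrist force passes 120 N, or if a joint passes its speed limit or range.

## Working session

There is one attempt and no reset: what is moved stays moved. The work goes in short steps, Python scripts to look and compute and a tool call to move; the robot and the scene stay as the last step left them, time stands still between calls to the robot, and variables do not carry over. Pictures are saved under pics/ and viewed, at most 14 in all, crops included, and the job is handed in when it is done.

Besides the shell and the picture viewer there is one more tool, called after ">>>" by a JSON object that holds its "method" and its "body". servo_tool: Moves the arm, as the interface text tells. Its arguments: {"type":"object","properties":{"travel":{"type":"array","items":{"type":"array","items":{"type":"number"}}},"rot":{"type":"array","items":{"type":"array","items":{"type":"number"}}},"hand":{"type":"array","items":{"type":"number"}},"squeeze":{"type":"number"}},"required":["travel","rot","hand"]}

```bash
ls; mkdir -p pics
python3 - <<'E'
from station import *
import cv2,numpy as np
s=observe();print(s)
for n in("scene","side","wrist"):
    c=calibration(n);print(n,np.round(c["camera_matrix"],1).tolist(),np.round(c["cam_to_world"],3).tolist())
    p,d=grab_frame(n);np.savez(f"pics/{n}0.npz",p=p,d=d,T=c["cam_to_world"],K=c["camera_matrix"]);cv2.imwrite(f"pics/{n}0.png",p[:,:,::-1])
a=cv2.imread("pics/scene0.png");
cv2.imwrite("pics/scene0b.png",cv2.resize(a,(800,600)))
cv2.imwrite("pics/side0b.png",cv2.resize(cv2.imread("pics/side0.png"),(800,600)))
E
```

```text
pics
{'clock': 0.0, 'qpos': array([-1.30417788,  0.69001239, -0.19452741,  1.56638705,  0.15726457,
        0.90253753, -0.21508831]), 'joint_velocities': array([ 2.54782063e-05, -1.70568175e-03, -2.85960825e-04,  5.40190207e-04,
        6.74662561e-04,  8.76241023e-04,  2.44039508e-05]), 'tau': array([ 6.51918126e-04, -5.39623690e+01, -1.26555584e+00, -1.58544767e+01,
        9.42103652e-03,  9.51613794e-03,  4.03884883e-06]), 'tcp_pos': array([0.14408734, 0.60750541, 0.25545518]), 'orientation': array([-3.64731131e-01, -3.12022946e+00,  3.06518967e-03]), 'wrist_force': array([ 4.31974114e-04, -4.64708424e-01, -1.48849898e-01]), 'ft_torque': array([ 0.03527196,  0.03015927, -0.03052129]), 'grip_force': 0.0, 'opening': 0.08526843337998809}
scene [[438.9, 0.0, 256.6], [0.0, 438.9, 197.9], [0.0, 0.0, 1.0]] [[-0.864, -0.351, 0.361, -0.056], [-0.503, 0.575, -0.645, 0.855], [0.019, -0.739, -0.674, 1.208], [0.0, 0.0, 0.0, 1.0]]
side [[473.7, 0.0, 252.2], [0.0, 473.7, 191.2], [0.0, 0.0, 1.0]] [[0.966, -0.168, 0.196, 0.179], [-0.259, -0.635, 0.728, -1.496], [0.002, -0.754, -0.657, 1.24], [0.0, 0.0, 0.0, 1.0]]
wrist [[297.3, 0.0, 261.1], [0.0, 297.3, 191.4], [0.0, 0.0, 1.0]] [[0.229, 0.938, 0.26, 0.078], [0.973, -0.221, -0.063, 0.623], [-0.001, 0.268, -0.963, 0.373], [0.0, 0.0, 0.0, 1.0]]
```

View pics/scene0b.png

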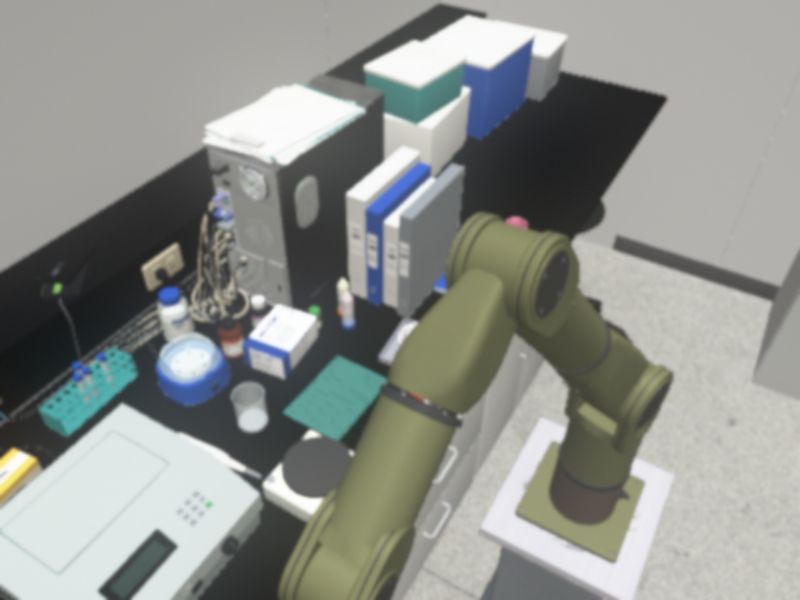

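View pics/side0b.png

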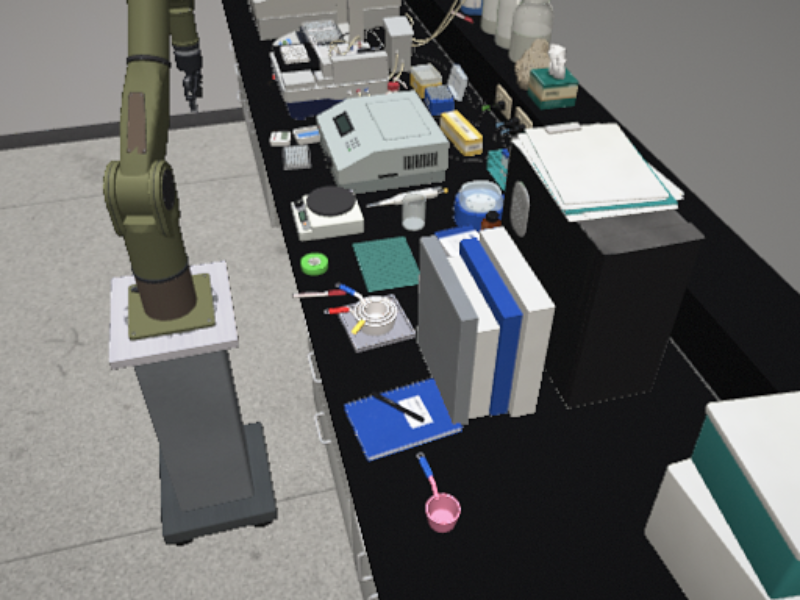

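The side picture (800x600 scale) shows the following:
- The nest is at (375,313) on the tray, with a blue grip at about (350,290), red at (338,311) and yellow at (358,325).
- The mat is at (387,263), the hotplate at (332,203), the tape at (314,264) and the beaker at (413,210).

Candidates for the small casserole:
- The blue handle at (350,290) on the white nested dish. I choose this one.
- The pink pot with a blue handle at (442,512), a decoy.

The red pen at (318,294) could be mistaken for the red handle. I'll check the choice in a close crop.

```bash
cat > h.py <<'E'
import numpy as np,cv2
def load(n):
    z=np.load(f"pics/{n}.npz");return z["p"],z["d"],z["K"],z["T"]
def ray(K,T,uv):
    uv=np.atleast_2d(np.asarray(uv,float));d=np.c_[(uv-K[:2,2])/[K[0,0],K[1,1]],np.ones(len(uv))]@T[:3,:3].T
    return T[:3,3],d
def onz(K,T,uv,z):
    o,d=ray(K,T,uv);return o+d*((z-o[2])/d[:,2])[:,None]
def cloud(d,K,T):
    v,u=np.mgrid[:d.shape[0],:d.shape[1]];P=np.stack([(u-K[0,2])/K[0,0]*d,(v-K[1,2])/K[1,1]*d,d],-1)
    return P@T[:3,:3].T+T[:3,3]
def snap(n,tag):
    from station import grab_frame,calibration
    c=calibration(n);p,d=grab_frame(n);np.savez(f"pics/{tag}.npz",p=p,d=d,T=c["cam_to_world"],K=c["camera_matrix"])
    return p,d,c["camera_matrix"],c["cam_to_world"]
E
python3 - <<'E'
from h import *
p,d,K,T=load("side0")
P=cloud(d,K,T)
for u,v in[(240,200),(224,185),(216,199),(229,208),(248,168),(212,130),(201,169),(264,135)]:
    print(u,v,P[v,u].round(3),p[v,u])
c=cv2.resize(p[110:240,180:310,::-1],(780,590),interpolation=cv2.INTER_CUBIC) 
c=cv2.resize(p[115:235,180:300,::-1],(600,600),interpolation=cv2.INTER_CUBIC)
cv2.imwrite("pics/c1.png",c)
E
```

```text
240 200 [ 0.487 -0.175  0.015] [232 229 227]
224 185 [ 0.435 -0.133  0.067] [ 61 115 232]
216 199 [ 0.391 -0.193  0.058] [232  64  61]
229 208 [ 0.425 -0.26   0.064] [253 250 116]
248 168 [0.571 0.026 0.001] [ 72 128 122]
212 130 [0.461 0.225 0.083] [71 70 72]
201 169 [ 0.379  0.078 -0.005] [136 159 132]
264 135 [0.678 0.156 0.064] [151 155 153]
```

View pics/c1.png

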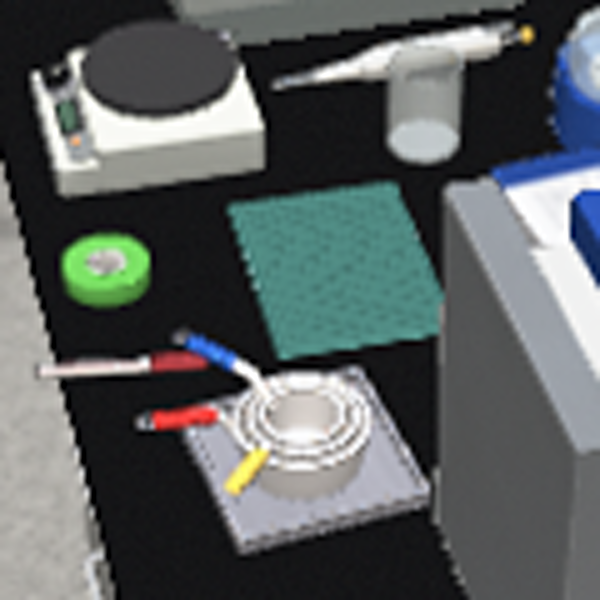

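The crop confirms the choice. The white nest has its blue handle at crop (210,350), red at (185,417) and yellow at (247,472). The red-tipped pen at (120,365) is separate.

```bash
cat > meas.py <<'E'
from h import *
def grips(p,d,K,T,roi=None):
    P=cloud(d,K,T);hsv=cv2.cvtColor(p,cv2.COLOR_RGB2HSV);H,S,V=hsv[...,0].astype(int),hsv[...,1],hsv[...,2]
    ok=(P[...,0]>.25)&(P[...,0]<.85)&(P[...,1]>-.4)&(P[...,1]<.4)&(P[...,2]>.035)&(P[...,2]<.2)&(d>0)&(V>90)
    out={}
    for n,m in dict(blue=(H>100)&(H<125)&(S>110),red=((H<8)|(H>172))&(S>120),yellow=(H>20)&(H<35)&(S>90)).items():
        k,l,st,ce=cv2.connectedComponentsWithStats((m&ok).astype(np.uint8))
        if k<2: continue
        i=1+np.argmax(st[1:,4]);q=P[l==i];t=np.median(q[:,2])
        c=np.median(q[:,:2],0);w=np.linalg.svd(q[:,:2]-q[:,:2].mean(0))[2][0]
        e=(q[:,:2]-c)@w
        out[n]=q.mean(0);print(n,st[i,4],"cen px",ce[i].round(1),"mean",q.mean(0).round(4),"zmax",np.percentile(q[:,2],90).round(3),"axis deg",np.degrees(np.arctan2(w[1],w[0])).round(1),"ext",(e.max()-e.min()).round(3), "onplane",onz(K,T,ce[i],t)[0].round(4))
    return out
E
python3 - <<'E'
from meas import *
p,d,K,T=load("side0");P=cloud(d,K,T)
g=grips(p,d,K,T)
X,Y,Z=P[...,0],P[...,1],P[...,2]
hsv=cv2.cvtColor(p,cv2.COLOR_RGB2HSV)
def rect(m,n):
    q=P[m];r=cv2.minAreaRect(q[:,:2].astype(np.float32));print(n,m.sum(),"z",np.median(q[:,2]).round(4),[np.round(a,4) for a in r])
rect((hsv[...,0]>75)&(hsv[...,0]<100)&(hsv[...,1]>70)&(X>.45)&(X<.72)&(Y>-.15)&(Y<.18)&(abs(Z)<.02),"mat")
m=(X>.34)&(X<.6)&(Y>.1)&(Y<.35)&(abs(Z-.085)<.008)
m&=(p.max(2)<110)
k,l,st,ce=cv2.connectedComponentsWithStats(m.astype(np.uint8));rect(l==1+np.argmax(st[1:,4]),"plate")
m=(X>.34)&(X<.62)&(Y>-.3)&(Y<-.05)&(Z<.02)&(p.min(2)>110);
k,l,st,ce=cv2.connectedComponentsWithStats(m.astype(np.uint8));rect(l==1+np.argmax(st[1:,4]),"tray")
m=(X>.38)&(X<.62)&(Y>-.28)&(Y<-.08)&(Z>.03)&(Z<.065)&(p.min(2)>170);q=P[m];
print("rim",cv2.minEnclosingCircle(q[:,:2].astype(np.float32)), np.percentile(Z[m],[5,50,95]))
# plate pixels by ellipse fit
m=(hsv[...,1]>120)&(hsv[...,0]>45)&(hsv[...,0]<75)&(X>.3)&(X<.5)&(Y>0)&(Y<.15);rect(m,"tape")
m=(X>.58)&(X<.9)&(Y>-.4)&(Y<-.05)&(Z>.2)
q=P[m];print("binder",q.min(0),q.max(0))
m=(X>.5)&(X<.75)&(Y>.08)&(Y<.3)&(Z>.03)&(Z<.1);q=P[m];print("beaker",q.min(0),q.max(0))
E
```

```text
blue 209 cen px [294.6 141.1] mean [0.7965 0.0884 0.0566] zmax 0.065 axis deg -126.5 ext 0.217 onplane [0.7942 0.0832 0.0599]
red 36 cen px [216.5 198.5] mean [ 0.3926 -0.1942  0.0604] zmax 0.065 axis deg 174.8 ext 0.041 onplane [ 0.3925 -0.1948  0.061 ]
yellow 33 cen px [229.  208.8] mean [ 0.4242 -0.2649  0.0642] zmax 0.069 axis deg -126.9 ext 0.062 onplane [ 0.4239 -0.2659  0.065 ]
mat 1158 z 0.0012 [array([0.5703, 0.0329]), array([0.2324, 0.1562]), np.float64(88.6271)]
plate 423 z 0.082 [array([0.4633, 0.2438]), array([0.1451, 0.1339]), np.float64(76.34)]
tray 497 z -0.6212 [array([ 0.3521, -0.1751]), array([0.2496, 0.0233]), np.float64(89.848)]
rim ((0.4620128571987152, -0.2186790257692337), 0.08104488253593445) [0.03305083 0.04538498 0.05588421]
tape 180 z 0.0133 [array([0.3777, 0.0753]), array([0.1089, 0.0724]), np.float64(89.938)]
binder [ 0.58007519 -0.39991266  0.20001387] [ 0.89989294 -0.12646119  0.46156977]
beaker [0.5001472  0.14203542 0.03012708] [0.72217604 0.29219963 0.09358915]
```

```bash
cat > plan.py <<'E'
import sys,numpy as np
from scipy.spatial.transform import Rotation as Ro
from station import observe
def plan(xyz,yaw=None,n=8,s=None):
    """yaw: world heading (deg) of the tool's y line, mod 180; n equal rows"""
    s=s or observe();R=Ro.from_rotvec(s["orientation"]).as_matrix();p=np.array(s["tcp_pos"])
    y=R[:,1];h=np.degrees(np.arctan2(y[1],y[0]))
    dw=0 if yaw is None else (yaw-h+90)%180-90   # world turn about +z
    dt=-dw                                        # about tool z (down)
    D=R.T@(np.array(xyz)-p)
    A=sum(Ro.from_euler("z",k*dt/n,degrees=True).as_matrix() for k in range(n))
    Df=Ro.from_euler("z",dt,degrees=True).inv().as_matrix()@D
    tilt=np.degrees(np.arccos(-R[2,2]))
    print("clock",round(s["clock"],2),"tcp",p.round(4),"yhead",h.round(1),"tilt",tilt.round(2),"q",np.round(s["qpos"],2),"open",round(s["opening"],4),"F",np.round(s["wrist_force"],1),"grip",round(s["grip_force"],1))
    print("to",xyz,yaw,"turn tool z",round(dt,1),"| per-row",np.round(np.linalg.solve(A,D),4),"rz",round(dt/n,2),"n",n,"| shift now",D.round(4),"| shift after turn",Df.round(4))
if __name__=="__main__":
    a=[float(x) for x in sys.argv[1:]]
    plan(a[:3],a[3] if len(a)>3 else None,int(a[4]) if len(a)>4 else 8)
E
python3 plan.py .42 .3 .26 90 16; python3 plan.py .42 .3 .26
```

```text
clock 0.15 tcp [0.1441 0.6077 0.2557] yhead 76.7 tilt 0.08 q [-1.3   0.69 -0.19  1.57  0.16  0.9  -0.22] open 0.0854 F [ 0.6 -0.1 -0.8] grip 0.0
to [0.42, 0.3, 0.26] 90.0 turn tool z -13.3 | per-row [-0.0195 -0.017  -0.0002] rz -0.83 n 16 | shift now [-0.3394 -0.2358 -0.004 ] | shift after turn [-0.2759 -0.3077 -0.004 ]
clock 0.15 tcp [0.1441 0.6077 0.2557] yhead 76.7 tilt 0.08 q [-1.3   0.69 -0.19  1.57  0.16  0.9  -0.22] open 0.0854 F [ 0.6 -0.1 -0.8] grip 0.0
to [0.42, 0.3, 0.26] None turn tool z 0 | per-row [-0.0424 -0.0295 -0.0005] rz 0.0 n 8 | shift now [-0.3394 -0.2358 -0.004 ] | shift after turn [-0.3394 -0.2358 -0.004 ]
```

>>> {"method": "servo_tool", "body": {"travel": [[-0.0195, -0.017, 0], [-0.0195, -0.017, 0], [-0.0195, -0.017, 0], [-0.0195, -0.017, 0], [-0.0195, -0.017, 0], [-0.0195, -0.017, 0], [-0.0195, -0.017, 0], [-0.0195, -0.017, 0]], "rot": [[0, 0, -0.83], [0, 0, -0.83], [0, 0, -0.83], [0, 0, -0.83], [0, 0, -0.83], [0, 0, -0.83], [0, 0, -0.83], [0, 0, -0.83]], "hand": [1, 1, 1, 1, 1, 1, 1, 1]}}

```text
clock: 0.82
tcp_pos: [0.2734, 0.445, 0.2562]
orientation: [-0.182, -3.136, 0.001]
wrist_force: [-0.3, 1.8, -0.3]
opening: 0.0849
grip_force: 0.0
```

>>> {"method": "servo_tool", "body": {"travel": [[-0.0195, -0.017, 0], [-0.0195, -0.017, 0], [-0.0195, -0.017, 0], [-0.0195, -0.017, 0], [-0.0195, -0.017, 0], [-0.0195, -0.017, 0], [-0.0195, -0.017, 0], [-0.0195, -0.017, 0]], "rot": [[0, 0, -0.83], [0, 0, -0.83], [0, 0, -0.83], [0, 0, -0.83], [0, 0, -0.83], [0, 0, -0.83], [0, 0, -0.83], [0, 0, -0.83]], "hand": [1, 1, 1, 1, 1, 1, 1, 1]}}

```text
clock: 1.48
tcp_pos: [0.4202, 0.2991, 0.2561]
orientation: [-0.0, -3.141, 0.001]
wrist_force: [-0.3, 0.7, -0.6]
opening: 0.0857
grip_force: 0.0
```

```bash
python3 plan.py .46 0 .26 90 12;python3 plan.py .42 -.12 .26 90 16; python3 -c "
from h import *
snap('wrist','w1')"
```

```text
clock 1.48 tcp [0.4202 0.2991 0.2561] yhead 90.0 tilt 0.03 q [-0.51  0.56 -0.32  1.89  0.25  0.73  0.61] open 0.0857 F [-0.3  0.7 -0.6] grip 0.0
to [0.46, 0.0, 0.26] 90.0 turn tool z -0.0 | per-row [-0.0033 -0.0249 -0.0003] rz -0.0 n 12 | shift now [-0.0399 -0.2991 -0.0038] | shift after turn [-0.0398 -0.2991 -0.0038]
clock 1.48 tcp [0.4202 0.2991 0.2561] yhead 90.0 tilt 0.03 q [-0.51  0.56 -0.32  1.89  0.25  0.73  0.61] open 0.0857 F [-0.3  0.7 -0.6] grip 0.0
to [0.42, -0.12, 0.26] 90.0 turn tool z -0.0 | per-row [ 0.     -0.0262 -0.0002] rz -0.0 n 16 | shift now [ 0.     -0.4191 -0.0037] | shift after turn [ 2.000e-04 -4.191e-01 -3.700e-03]
```

Servoing tracks well. Next I move over the tray, taking wrist frames on the way.

>>> {"method": "servo_tool", "body": {"travel": [[0, -0.0262, 0], [0, -0.0262, 0], [0, -0.0262, 0], [0, -0.0262, 0], [0, -0.0262, 0], [0, -0.0262, 0], [0, -0.0262, 0], [0, -0.0262, 0]], "rot": [[0, 0, 0], [0, 0, 0], [0, 0, 0], [0, 0, 0], [0, 0, 0], [0, 0, 0], [0, 0, 0], [0, 0, 0]], "hand": [1, 1, 1, 1, 1, 1, 1, 1]}}

```text
clock: 2.2
tcp_pos: [0.419, 0.0896, 0.2562]
orientation: [-0.001, -3.142, 0.0]
wrist_force: [0.2, -0.8, -0.5]
opening: 0.0852
grip_force: 0.0
```

```bash
python3 -c "
from h import *
snap('wrist','w2')"
```

>>> {"method": "servo_tool", "body": {"travel": [[0, -0.0262, 0], [0, -0.0262, 0], [0, -0.0262, 0], [0, -0.0262, 0], [0, -0.0262, 0], [0, -0.0262, 0], [0, -0.0262, 0], [0, -0.0262, 0]], "rot": [[0, 0, 0], [0, 0, 0], [0, 0, 0], [0, 0, 0], [0, 0, 0], [0, 0, 0], [0, 0, 0], [0, 0, 0]], "hand": [1, 1, 1, 1, 1, 1, 1, 1]}}

```text
clock: 2.92
tcp_pos: [0.4189, -0.1199, 0.2562]
orientation: [-0.002, -3.141, -0.0]
wrist_force: [0.6, -0.0, -0.2]
opening: 0.0857
grip_force: 0.0
```

```bash
python3 -c "
from h import *
snap('wrist','w3');snap('scene','s3')
a=[load(n)[0][:,:,::-1] for n in ('w1','w2','w3','s3')]
v=np.vstack([np.hstack(a[:2]),np.hstack(a[2:])]);cv2.imwrite('pics/m1.png',cv2.resize(v,(800,600),interpolation=cv2.INTER_AREA))"
```

```text
(no output)
```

View pics/m1.png

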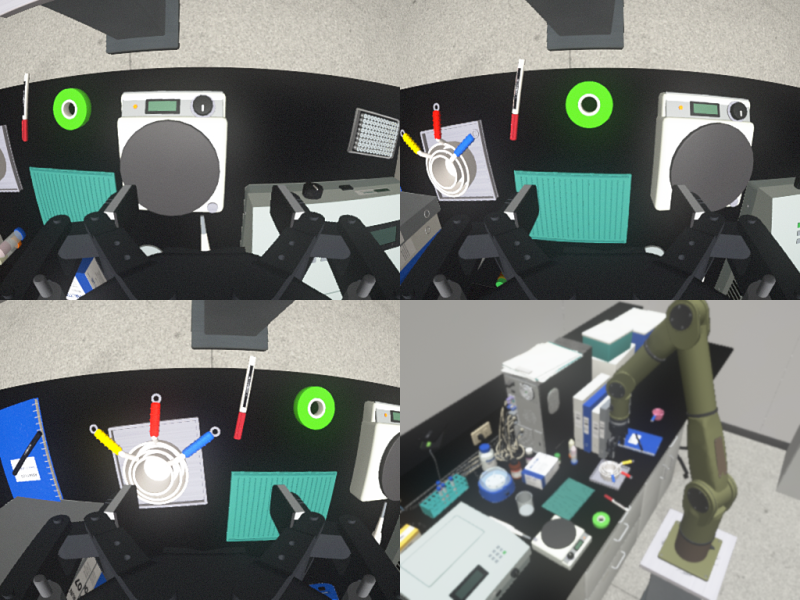

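The wrist views are clear. In w3 (lower left panel), the three handles are fanned: yellow at (107,440), red at (155,415) and blue at (203,442). The nest is at (157,473), and the pen at (243,405) and tape at (314,408) are separate. w1 shows the plate at (172,167), and w2 shows the whole mat at (572,207). Next I measure from these with the fisheye model.

```bash
cat > fish.py <<'E'
from h import *
def frays(K,T,uv):
    q=(np.asarray(uv,float)-K[:2,2])/[K[0,0],K[1,1]];r=np.linalg.norm(q,axis=-1,keepdims=True)
    s=np.where(r>1e-9,np.sin(r)/np.maximum(r,1e-9),1)
    return np.concatenate([q*s,np.cos(r)],-1)@T[:3,:3].T
def fz(K,T,uv,z):
    d=frays(K,T,uv);return T[:3,3]+d*((z-T[2,3])/d[...,2])[...,None]
def big(m):
    k,l,st,ce=cv2.connectedComponentsWithStats(m.astype(np.uint8));return l==1+np.argmax(st[1:,4])
def planes(p,K,T,z):
    v,u=np.mgrid[:p.shape[0],:p.shape[1]];return fz(K,T,np.stack([u,v],-1),z)
COL=dict(blue=lambda H,S,V:(H>100)&(H<125)&(S>130)&(V>90),red=lambda H,S,V:((H<8)|(H>172))&(S>150)&(V>90),yellow=lambda H,S,V:(H>22)&(H<34)&(S>130)&(V>90))
def grip(p,K,T,name,z,box):
    """grip middle & outward heading, mask on plane z (top of grip); box=(x0,x1,y0,y1)"""
    H,S,V=[a.astype(int) for a in cv2.split(cv2.cvtColor(p,cv2.COLOR_RGB2HSV))]
    P=planes(p,K,T,z);m=COL[name](H,S,V)&(P[...,0]>box[0])&(P[...,0]<box[1])&(P[...,1]>box[2])&(P[...,1]<box[3])
    m=big(m);q=P[m][:,:2].astype(np.float32);(c,wh,a)=cv2.minAreaRect(q)
    w=np.linalg.svd(q-q.mean(0),full_matrices=False)[2][0]
    if w[0]>0:w=-w      # handles point toward the robot
    e=(q-q.mean(0))@w
    print(name,m.sum(),"mid",np.round(c,4),"mean",q.mean(0).round(4),"rect",np.round(wh,4),"heading",np.degrees(np.arctan2(w[1],w[0])).round(1),"centre est",(np.array(c)-.087*w).round(4))
    return np.array(c),w
def circ(q):
    A=np.c_[2*q,np.ones(len(q))];s=np.linalg.lstsq(A,(q**2).sum(1),rcond=None)[0];return s[:2],np.sqrt(s[2]+s[:2]@s[:2])
E
python3 - <<'E'
from fish import *
B=(.3,.6,-.4,0)
for f in("w3","w2"):
    p,d,K,T=load(f);print(f)
    for n,z in(("blue",.070),("red",.062),("yellow",.066)):
        try: grip(p,K,T,n,z,B)
        except Exception as e: print(n,e)
def hull(m,P,n):
    r=cv2.minAreaRect(P[big(m)][:,:2].astype(np.float32));print(n,[np.round(a,4) for a in r])
p,d,K,T=load("w2");h=cv2.cvtColor(p,cv2.COLOR_RGB2HSV);P=planes(p,K,T,.004)
hull((h[...,0]>75)&(h[...,0]<100)&(h[...,1]>100),P,"mat")
p,d,K,T=load("w1");P=planes(p,K,T,.085)
m=(abs(p.astype(int)-np.median(p[200:220,215:235].reshape(-1,3),0)).max(2)<22)&(np.hypot(P[...,0]-.463,P[...,1]-.235)<.11)
m=cv2.morphologyEx(big(m).astype(np.uint8),cv2.MORPH_OPEN,np.ones((5,5)))
c=cv2.findContours(m,cv2.RETR_EXTERNAL,cv2.CHAIN_APPROX_NONE)[0];c=max(c,key=len)[:,0]
q=fz(K,T,c,.085)[:,:2]
ctr,r=circ(q)
for _ in range(8):
    e=abs(np.hypot(*(q-ctr).T)-.070);k=e<max(.003,np.percentile(e,60));ctr,r=circ(q[k])
print("plate",ctr,r,k.sum(),len(q))
p,d,K,T=load("w3");P=planes(p,K,T,.014);h=cv2.cvtColor(p,cv2.COLOR_RGB2HSV)
m=(p.min(2)>95)&(h[...,1]<60)&(P[...,0]>.35)&(P[...,0]<.6)&(P[...,1]>-.29)&(P[...,1]<-.06)
m=cv2.morphologyEx(m.astype(np.uint8),cv2.MORPH_OPEN,np.ones((5,5)))
hull(m,P,"tray w3");cv2.imwrite("pics/tm.png",m*255)
E
```

```text
w3
blue 1041 mid [ 0.4726 -0.3899] mean [ 0.477  -0.3866] rect [0.1138 0.0328] heading -176.9 centre est [ 0.5595 -0.3852]
red 515 mid [ 0.3947 -0.1882] mean [ 0.3936 -0.1877] rect [0.0148 0.0467] heading 175.0 centre est [ 0.4814 -0.1958]
yellow 469 mid [ 0.4246 -0.2592] mean [ 0.4244 -0.2601] rect [0.0476 0.0178] heading -131.9 centre est [ 0.4827 -0.1944]
w2
blue 307 mid [ 0.4292 -0.1275] mean [ 0.4287 -0.1267] rect [0.0129 0.0478] heading 127.1 centre est [ 0.4816 -0.1969]
red 332 mid [ 0.3951 -0.1855] mean [ 0.3942 -0.1858] rect [0.0205 0.0472] heading 174.8 centre est [ 0.4817 -0.1934]
yellow 269 mid [ 0.4241 -0.2581] mean [ 0.4245 -0.2582] rect [0.0498 0.0214] heading -128.2 centre est [ 0.478  -0.1897]
mat [array([0.5703, 0.0306]), array([0.2107, 0.156 ]), np.float64(89.3545)]
plate [0.46242565 0.25103942] 0.06752297335087483 253 422
tray w3 [array([ 0.4826, -0.2088]), array([0.154 , 0.1759]), np.float64(5.6118)]
```

```bash
cat >> fish.py <<'E'
def topdown(p,K,T,z,cx,cy,w=.2,n=400):
    """rectified: image right = -y, image up = +x"""
    i,j=np.mgrid[:n,:n];X=cx+w/2-i*w/n;Y=cy+w/2-j*w/n
    d=np.stack([X,Y,np.full_like(X,z)],-1)-T[:3,3];c=d@T[:3,:3];r=np.arctan2(np.hypot(c[...,0],c[...,1]),c[...,2]);h=np.hypot(c[...,0],c[...,1])
    return cv2.remap(p,(K[0,2]+K[0,0]*r*c[...,0]/h).astype(np.float32),(K[1,2]+K[1,1]*r*c[...,1]/h).astype(np.float32),cv2.INTER_LINEAR)
def px(cx,cy,x,y,w=.2,n=400): return (int((cy+w/2-y)*n/w),int((cx+w/2-x)*n/w))
E
python3 - <<'E'
from fish import *
o=[]
p,d,K,T=load("w1");t=topdown(p,K,T,.085,.462,.245);cv2.circle(t,px(.462,.245,.4624,.2495),140,(255,0,0),1);cv2.circle(t,px(.462,.245,.4624,.2495),2,(255,0,0),2);o.append(t)
p,d,K,T=load("w3");t=topdown(p,K,T,.014,.482,-.195);b=cv2.boxPoints(((0,0),(.15,.15),5.6))
pts=np.array([px(.482,-.195,.482+x,-.195+y) for x,y in b]);cv2.polylines(t,[pts],1,(255,0,0),1);o.append(t)
cv2.imwrite("pics/td.png",np.hstack(o)[:,:,::-1])
E
```

```text
(no output)
```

View pics/td.png

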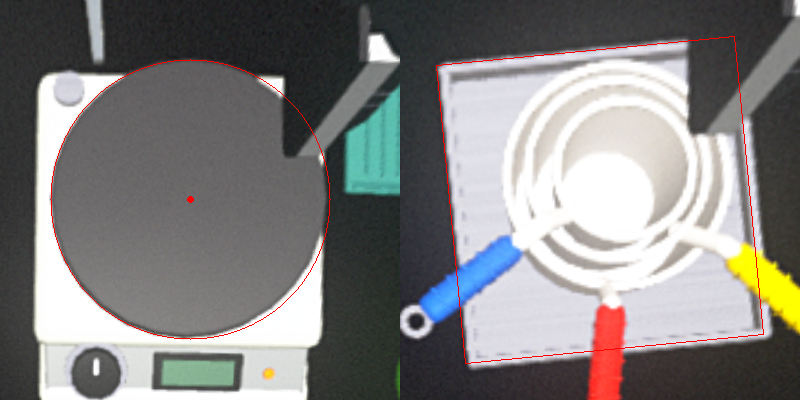

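The rectified view confirms the plate centre at about (0.4624, 0.2495). The tray outline is off by about 1.5 mm, so its centre is about (0.4805, -0.1965). Next I refine the blue grip.

Run:
```python
from fish import *
p,d,K,T=load("w3");grip(p,K,T,"blue",.070,(.36,.5,-.19,-.05))
from plan import plan
plan([.43,-.128,.14],37.,8)
```

```text
blue 516 mid [ 0.4289 -0.1281] mean [ 0.4278 -0.1275] rect [0.0144 0.047 ] heading 127.4 centre est [ 0.4817 -0.1972]
clock 3.02 tcp [ 0.4185 -0.1233  0.2559] yhead 89.5 tilt 0.13 q [ 0.43  0.47 -0.37  2.1   0.29  0.62  1.43] open 0.0854 F [-0.8  0.  -0.1] grip 0.0
to [0.43, -0.128, 0.14] 37.0 turn tool z 52.5 | per-row [-0.0016  0.0001  0.0145] rz 6.56 n 8 | shift now [-0.0117 -0.0044  0.1159] | shift after turn [-0.0106  0.0066  0.1159]
```

>>> {"method": "servo_tool", "body": {"travel": [[-0.0015, 0, 0.0145], [-0.0015, 0, 0.0145], [-0.0015, 0, 0.0145], [-0.0015, 0, 0.0145], [-0.0015, 0, 0.0145], [-0.0015, 0, 0.0145], [-0.0015, 0, 0.0145], [-0.0015, 0, 0.0145]], "rot": [[0, 0, 6.6], [0, 0, 6.6], [0, 0, 6.6], [0, 0, 6.6], [0, 0, 6.6], [0, 0, 6.6], [0, 0, 6.6], [0, 0, 6.6]], "hand": [0.6, 0.6, 0.6, 0.6, 0.6, 0.6, 0.6, 0.6]}}

```text
clock: 3.68
tcp_pos: [0.4302, -0.1225, 0.1396]
orientation: [1.404, 2.81, 0.0]
wrist_force: [0.7, 1.1, -0.7]
opening: 0.0513
grip_force: 0.0
```

Run:
```python
from fish import *
from plan import plan
plan([.43,-.128,.073],37.,6)
p,d,K,T=snap("wrist","w4");grip(p,K,T,"blue",.070,(.36,.5,-.19,-.05))
plan([.43,-.128,.073],37.,6)
```

```text
clock 3.68 tcp [ 0.4302 -0.1225  0.1396] yhead 36.9 tilt 0.03 q [ 0.19  0.69 -0.03  2.2   0.08  0.26  0.74] open 0.0513 F [ 0.7  1.1 -0.7] grip 0.0
to [0.43, -0.128, 0.073] 37.0 turn tool z -0.1 | per-row [-0.0007 -0.0006  0.0111] rz -0.02 n 6 | shift now [-0.0043 -0.0035  0.0666] | shift after turn [-0.0043 -0.0035  0.0666]
blue 1207 mid [ 0.429  -0.1282] mean [ 0.4283 -0.1272] rect [0.0132 0.0478] heading 127.2 centre est [ 0.4816 -0.1975]
clock 3.73 tcp [ 0.4294 -0.1223  0.1376] yhead 36.6 tilt 0.16 q [ 0.19  0.69 -0.03  2.2   0.07  0.25  0.74] open 0.0515 F [ 0.5  1.  -2.4] grip 0.0
to [0.43, -0.128, 0.073] 37.0 turn tool z -0.4 | per-row [-0.0008 -0.0005  0.0108] rz -0.06 n 6 | shift now [-0.0051 -0.0028  0.0646] | shift after turn [-0.005  -0.0029  0.0646]
```

>>> {"method": "servo_tool", "body": {"travel": [[-0.001, -0.0005, 0.011], [-0.001, -0.0005, 0.011], [-0.001, -0.0005, 0.011], [-0.001, -0.0005, 0.011], [-0.0005, -0.0005, 0.011], [-0.0005, -0.0005, 0.011], [0, 0, 0], [0, 0, 0]], "rot": [[0, 0, 0], [0, 0, 0], [0, 0, 0], [0, 0, 0], [0, 0, 0], [0, 0, 0], [0, 0, 0], [0, 0, 0]], "hand": [0.6, 0.6, 0.6, 0.6, 0.6, 0.6, 0.6, 0.6]}}

```text
clock: 4.4
tcp_pos: [0.4304, -0.1285, 0.0743]
orientation: [-1.395, -2.814, -0.001]
wrist_force: [-0.3, 0.4, 0.9]
opening: 0.0512
grip_force: 0.0
```

>>> {"method": "servo_tool", "body": {"travel": [[0, 0, 0], [0, 0, 0], [0, 0, 0], [0, 0, 0], [0, 0, 0], [0, 0, 0], [0, 0, 0], [0, 0, 0]], "rot": [[0, 0, 0], [0, 0, 0], [0, 0, 0], [0, 0, 0], [0, 0, 0], [0, 0, 0], [0, 0, 0], [0, 0, 0]], "hand": [0.3, 0.2, 0.1, 0, 0, 0, 0, 0], "squeeze": 60}}

```text
clock: 5.07
tcp_pos: [0.4303, -0.129, 0.0744]
orientation: [-1.398, -2.813, -0.001]
wrist_force: [-0.4, 1.2, 4.2]
opening: 0.0117
grip_force: 60.2
```

>>> {"method": "servo_tool", "body": {"travel": [[0, 0, -0.004], [0, 0, -0.008], [0, 0, -0.012], [0, 0, -0.014], [0, 0, -0.014], [0, 0, -0.014], [0, 0, -0.014], [0, 0, 0]], "rot": [[0, 0, 0], [0, 0, 0], [0, 0, 0], [0, 0, 0], [0, 0, 0], [0, 0, 0], [0, 0, 0], [0, 0, 0]], "hand": [0, 0, 0, 0, 0, 0, 0, 0]}}

```text
clock: 5.73
tcp_pos: [0.4312, -0.1298, 0.1566]
orientation: [1.398, 2.809, 0.001]
wrist_force: [0.4, 0.3, -1.1]
opening: 0.0116
grip_force: 59.7
```

Run:
```python
from fish import *
from plan import plan
p,d,K,T=snap("wrist","w5");s,*_=snap("side","sd5")
cv2.imwrite("pics/m2.png",cv2.resize(np.hstack([p,s])[:,:,::-1],(800,300),interpolation=cv2.INTER_AREA))
plan([.528,.14,.16],None,16)
```

```text
clock 5.83 tcp [ 0.4305 -0.1294  0.1547] yhead 37.1 tilt 0.07 q [ 0.21  0.66 -0.04  2.18  0.08  0.3   0.75] open 0.0118 F [-0.5 -0.4 -1.2] grip 59.7
to [0.528, 0.14, 0.16] None turn tool z 0 | per-row [ 0.0097  0.015  -0.0003] rz 0.0 n 16 | shift now [ 0.156   0.2403 -0.0052] | shift after turn [ 0.156   0.2403 -0.0052]
```

View pics/m2.png

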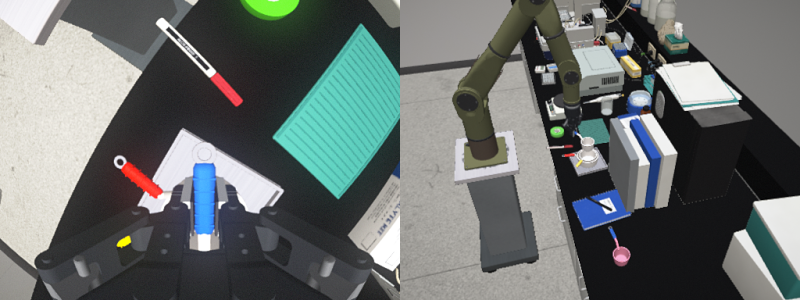

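The small casserole is lifted and the other two stayed put. In the wrist panel, the blue grip is in the fingers at (203,200). I carry it to the mat.

>>> {"method": "servo_tool", "body": {"travel": [[0.0098, 0.015, 0], [0.0098, 0.015, 0], [0.0098, 0.015, 0], [0.0098, 0.015, 0], [0.0098, 0.015, 0], [0.0098, 0.015, 0], [0.0098, 0.015, 0], [0.0098, 0.015, 0]], "rot": [[0, 0, 0], [0, 0, 0], [0, 0, 0], [0, 0, 0], [0, 0, 0], [0, 0, 0], [0, 0, 0], [0, 0, 0]], "hand": [0, 0, 0, 0, 0, 0, 0, 0]}}

```text
clock: 6.5
tcp_pos: [0.4782, 0.0065, 0.1533]
orientation: [-1.397, -2.812, 0.002]
wrist_force: [-0.2, -0.9, -1.8]
opening: 0.0113
grip_force: 59.6
```

>>> {"method": "servo_tool", "body": {"travel": [[0.0098, 0.015, 0], [0.0098, 0.015, 0], [0.0098, 0.015, 0], [0.0098, 0.015, 0], [0.0098, 0.015, 0], [0.0098, 0.015, 0], [0.0098, 0.015, 0], [0.0098, 0.015, 0]], "rot": [[0, 0, 0], [0, 0, 0], [0, 0, 0], [0, 0, 0], [0, 0, 0], [0, 0, 0], [0, 0, 0], [0, 0, 0]], "hand": [0, 0, 0, 0, 0, 0, 0, 0]}}

```text
clock: 7.17
tcp_pos: [0.5264, 0.1413, 0.1531]
orientation: [-1.398, -2.812, 0.003]
wrist_force: [0.6, -0.2, -1.5]
opening: 0.0118
grip_force: 59.6
```

>>> {"method": "servo_tool", "body": {"travel": [[0, 0, 0.012], [0, 0, 0.012], [0, 0, 0.012], [0, 0, 0.012], [0, 0, 0.012], [0, 0, 0.01], [0, 0, 0.006], [0, 0, 0]], "rot": [[0, 0, 0], [0, 0, 0], [0, 0, 0], [0, 0, 0], [0, 0, 0], [0, 0, 0], [0, 0, 0], [0, 0, 0]], "hand": [0, 0, 0, 0, 0, 0, 0, 0]}}

```text
clock: 7.83
tcp_pos: [0.5258, 0.1404, 0.0765]
orientation: [-1.397, -2.811, 0.004]
wrist_force: [0.4, 0.2, -1.9]
opening: 0.0116
grip_force: 59.6
```

```bash
python3 plan.py .528 .14 .0675
```

```text
clock 7.83 tcp [0.5258 0.1404 0.0765] yhead 37.1 tilt 0.19 q [-0.36  0.87  0.03  1.94 -0.07  0.34  0.37] open 0.0116 F [ 0.4  0.2 -1.9] grip 59.6
to [0.528, 0.14, 0.0675] None turn tool z 0 | per-row [-0.0002  0.0002  0.0011] rz 0.0 n 8 | shift now [-0.0016  0.0015  0.009 ] | shift after turn [-0.0016  0.0015  0.009 ]
```

Lower 9 mm slowly, release to about 35 mm opening, then rise.

>>> {"method": "servo_tool", "body": {"travel": [[0, 0, 0.002], [0, 0, 0.002], [0, 0, 0.002], [0, 0, 0.0015], [0, 0, 0.001], [0, 0, 0.001], [0, 0, 0], [0, 0, 0]], "rot": [[0, 0, 0], [0, 0, 0], [0, 0, 0], [0, 0, 0], [0, 0, 0], [0, 0, 0], [0, 0, 0], [0, 0, 0]], "hand": [0, 0, 0, 0, 0, 0, 0, 0]}}

```text
clock: 8.5
tcp_pos: [0.527, 0.1407, 0.0688]
orientation: [1.398, 2.813, 0.0]
wrist_force: [-0.1, 0.3, -0.6]
opening: 0.0118
grip_force: 59.6
```

>>> {"method": "servo_tool", "body": {"travel": [[0, 0, 0], [0, 0, 0], [0, 0, 0], [0, 0, 0], [0, 0, 0], [0, 0, 0], [0, 0, -0.005], [0, 0, -0.01]], "rot": [[0, 0, 0], [0, 0, 0], [0, 0, 0], [0, 0, 0], [0, 0, 0], [0, 0, 0], [0, 0, 0], [0, 0, 0]], "hand": [0.15, 0.2, 0.3, 0.4, 0.4, 0.4, 0.4, 0.4]}}

```text
clock: 9.17
tcp_pos: [0.5262, 0.1405, 0.0835]
orientation: [-1.397, -2.812, 0.002]
wrist_force: [0.3, 0.2, -0.0]
opening: 0.0342
grip_force: 0.0
```

>>> {"method": "servo_tool", "body": {"travel": [[0, 0, -0.015], [0, 0, -0.02], [0, 0, -0.02], [0, 0, -0.02], [0, 0, -0.02], [0, 0, -0.02], [0, 0, -0.01], [0, 0, 0]], "rot": [[0, 0, 0], [0, 0, 0], [0, 0, 0], [0, 0, 0], [0, 0, 0], [0, 0, 0], [0, 0, 0], [0, 0, 0]], "hand": [0.4, 0.4, 0.4, 0.4, 0.6, 0.6, 0.6, 0.6]}}

```text
clock: 9.83
tcp_pos: [0.5284, 0.141, 0.2115]
orientation: [1.397, 2.81, 0.006]
wrist_force: [0.0, -0.1, -0.4]
opening: 0.0511
grip_force: 0.0
```

Run:
```python
from fish import *
from plan import plan
p,d,K,T=snap("wrist","w6");grip(p,K,T,"blue",.063,(.42,.65,.03,.25))
plan([.424,-.259,.15],-40.,16)
plan([.46,-.15,.19],-40.,12)
```

```text
blue 698 mid [0.5255 0.1425] mean [0.5252 0.1429] rect [0.0136 0.0475] heading 127.4 centre est [0.5783 0.0733]
clock 9.88 tcp [0.5275 0.1408 0.21  ] yhead 37.1 tilt 0.15 q [-0.38  0.65  0.06  1.86 -0.06  0.63  0.36] open 0.0511 F [-0.7 -0.1  0.2] grip 0.0
to [0.424, -0.259, 0.15] -40.0 turn tool z 77.1 | per-row [-0.0269 -0.0075  0.0037] rz 4.82 n 16 | shift now [-0.2562 -0.3241  0.0593] | shift after turn [-0.3729  0.1776  0.0593]
clock 9.88 tcp [0.5275 0.1408 0.21  ] yhead 37.1 tilt 0.15 q [-0.38  0.65  0.06  1.86 -0.06  0.63  0.36] open 0.0511 F [-0.7 -0.1  0.2] grip 0.0
to [0.46, -0.15, 0.19] -40.0 turn tool z 77.1 | per-row [-0.026  -0.0069  0.0016] rz 6.43 n 12 | shift now [-0.1911 -0.2295  0.0195] | shift after turn [-0.2662  0.1352  0.0195]
```

>>> {"method": "servo_tool", "body": {"travel": [[0, 0, 0], [0, 0, 0], [0, 0, 0], [0, 0, 0], [0, 0, 0], [0, 0, 0], [0, 0, 0], [0, 0, 0]], "rot": [[0, 0, 7], [0, 0, 7], [0, 0, 7], [0, 0, 7], [0, 0, 7], [0, 0, 7], [0, 0, 7], [0, 0, 7]], "hand": [0.6, 0.6, 0.6, 0.6, 0.6, 0.6, 0.6, 0.6]}}

```text
clock: 10.55
tcp_pos: [0.5261, 0.1405, 0.2074]
orientation: [-2.56, -1.819, 0.004]
wrist_force: [0.7, -0.4, -0.9]
opening: 0.0512
grip_force: 0.0
```

>>> {"method": "servo_tool", "body": {"travel": [[0, 0, 0], [0, 0, 0], [0, 0, 0], [-0.032, 0.015, 0], [-0.032, 0.015, 0], [-0.032, 0.015, 0], [-0.032, 0.015, 0], [-0.032, 0.015, 0]], "rot": [[0, 0, 7], [0, 0, 7], [0, 0, 7], [0, 0, 0], [0, 0, 0], [0, 0, 0], [0, 0, 0], [0, 0, 0]], "hand": [0.6, 0.6, 0.6, 0.6, 0.6, 0.6, 0.6, 0.6]}}

```text
clock: 11.22
tcp_pos: [0.4805, -0.0315, 0.2076]
orientation: [-2.845, -1.332, 0.004]
wrist_force: [-0.2, -0.8, 0.2]
opening: 0.051
grip_force: 0.0
```

>>> {"method": "servo_tool", "body": {"travel": [[-0.032, 0.015, 0], [-0.032, 0.015, 0], [-0.032, 0.015, 0], [-0.032, 0.015, 0], [-0.032, 0.015, 0], [-0.032, 0.015, 0], [0, 0, 0], [0, 0, 0]], "rot": [[0, 0, 0], [0, 0, 0], [0, 0, 0], [0, 0, 0], [0, 0, 0], [0, 0, 0], [0, 0, 0], [0, 0, 0]], "hand": [0.6, 0.6, 0.6, 0.6, 0.6, 0.6, 0.6, 0.6]}}

```text
clock: 11.88
tcp_pos: [0.4263, -0.2376, 0.2078]
orientation: [-2.849, -1.323, 0.003]
wrist_force: [0.1, 1.0, -0.2]
opening: 0.0513
grip_force: 0.0
```

Run:
```python
from fish import *
from plan import plan
p,d,K,T=snap("wrist","w7");grip(p,K,T,"yellow",.066,(.3,.55,-.4,-.1));grip(p,K,T,"red",.062,(.3,.55,-.4,-.1))
plan([.424,-.259,.069],-40.,8)
```

```text
yellow 688 mid [ 0.4259 -0.2603] mean [ 0.4254 -0.2605] rect [0.0479 0.0145] heading -131.7 centre est [ 0.4838 -0.1953]
red 714 mid [ 0.3956 -0.1884] mean [ 0.3956 -0.1883] rect [0.0141 0.0476] heading 174.8 centre est [ 0.4823 -0.1963]
clock 11.93 tcp [ 0.4271 -0.2354  0.2077] yhead -40.0 tilt 0.14 q [ 0.2   0.62  0.33  2.04 -0.37  0.55  0.1 ] open 0.0511 F [ 0.8 -0.1 -0.4] grip 0.0
to [0.424, -0.259, 0.069] -40.0 turn tool z 0.0 | per-row [-0.0025  0.0016  0.0173] rz 0.0 n 8 | shift now [-0.0199  0.0131  0.1387] | shift after turn [-0.0199  0.0131  0.1387]
```

>>> {"method": "servo_tool", "body": {"travel": [[-0.005, 0.004, 0.01], [-0.005, 0.004, 0.01], [-0.005, 0.004, 0.02], [-0.005, 0.0034, 0.02], [0, 0, 0.02], [0, 0, 0.02], [0, 0, 0.02], [0, 0, 0.017]], "rot": [[0, 0, 0.5], [0, 0, 0.5], [0, 0, 0.5], [0, 0, 0], [0, 0, 0], [0, 0, 0], [0, 0, 0], [0, 0, 0]], "hand": [0.6, 0.6, 0.6, 0.6, 0.6, 0.6, 0.6, 0.6]}}

```text
clock: 12.6
tcp_pos: [0.4264, -0.2594, 0.0693]
orientation: [-2.86, -1.295, 0.002]
wrist_force: [-0.9, 0.0, 0.3]
opening: 0.0511
grip_force: 0.0
```

>>> {"method": "servo_tool", "body": {"travel": [[0, 0, 0], [0, 0, 0], [0, 0, 0], [0, 0, 0], [0, 0, 0], [0, 0, 0], [0, 0, 0], [0, 0, 0]], "rot": [[0, 0, 0], [0, 0, 0], [0, 0, 0], [0, 0, 0], [0, 0, 0], [0, 0, 0], [0, 0, 0], [0, 0, 0]], "hand": [0.5, 0.3, 0.2, 0.1, 0, 0, 0, 0], "squeeze": 80}}

```text
clock: 13.27
tcp_pos: [0.427, -0.2606, 0.0723]
orientation: [2.862, 1.294, 0.001]
wrist_force: [-0.4, -1.0, 2.0]
opening: 0.0115
grip_force: 78.2
```

>>> {"method": "servo_tool", "body": {"travel": [[0, 0, -0.004], [0, 0, -0.008], [0, 0, -0.012], [0, 0, -0.014], [0, 0, -0.014], [0, 0, -0.014], [0, 0, -0.014], [0, 0, 0]], "rot": [[0, 0, 0], [0, 0, 0], [0, 0, 0], [0, 0, 0], [0, 0, 0], [0, 0, 0], [0, 0, 0], [0, 0, 0]], "hand": [0, 0, 0, 0, 0, 0, 0, 0]}}

```text
clock: 13.93
tcp_pos: [0.4277, -0.2613, 0.1543]
orientation: [2.86, 1.292, 0.004]
wrist_force: [0.5, 0.4, -2.1]
opening: 0.0114
grip_force: 78.0
```

Run:
```python
from fish import *
from plan import plan
p,d,K,T=snap("wrist","w8")
grip(p,K,T,"yellow",.15,(.3,.55,-.4,-.1));grip(p,K,T,"red",.062,(.3,.55,-.4,-.1))
plan([.517,-.10,.155],None,12)
```

```text
yellow 2241 mid [ 0.4284 -0.2612] mean [ 0.4296 -0.2599] rect [0.049  0.0129] heading -131.1 centre est [ 0.4857 -0.1956]
red 1021 mid [ 0.3958 -0.1884] mean [ 0.3962 -0.1886] rect [0.0137 0.0484] heading 174.5 centre est [ 0.4824 -0.1967]
clock 13.98 tcp [ 0.4274 -0.2609  0.1531] yhead -41.3 tilt 0.17 q [ 0.3   0.72  0.26  2.05 -0.43  0.42  0.16] open 0.0112 F [ 0.1  0.2 -1.4] grip 78.0
to [0.517, -0.1, 0.155] None turn tool z 0 | per-row [ 0.015  -0.0033 -0.0002] rz 0.0 n 12 | shift now [ 0.18   -0.0391 -0.002 ] | shift after turn [ 0.18   -0.0391 -0.002 ]
```

>>> {"method": "servo_tool", "body": {"travel": [[0.015, -0.0033, 0], [0.015, -0.0033, 0], [0.015, -0.0033, 0], [0.015, -0.0033, 0], [0.015, -0.0033, 0], [0.015, -0.0033, 0], [0.015, -0.0033, 0], [0.015, -0.0033, 0]], "rot": [[0, 0, 0], [0, 0, 0], [0, 0, 0], [0, 0, 0], [0, 0, 0], [0, 0, 0], [0, 0, 0], [0, 0, 0]], "hand": [0, 0, 0, 0, 0, 0, 0, 0]}}

```text
clock: 14.65
tcp_pos: [0.4859, -0.152, 0.1509]
orientation: [-2.862, -1.293, 0.002]
wrist_force: [-0.4, -0.3, -1.3]
opening: 0.011
grip_force: 78.0
```

>>> {"method": "servo_tool", "body": {"travel": [[0.015, -0.0033, 0], [0.015, -0.0033, 0], [0.015, -0.0033, 0], [0.015, -0.0033, 0], [0, 0, 0.015], [0, 0, 0.015], [0, 0, 0.015], [0, 0, 0.01]], "rot": [[0, 0, 0], [0, 0, 0], [0, 0, 0], [0, 0, 0], [0, 0, 0], [0, 0, 0], [0, 0, 0], [0, 0, 0]], "hand": [0, 0, 0, 0, 0, 0, 0, 0]}}

```text
clock: 15.32
tcp_pos: [0.5149, -0.0987, 0.0948]
orientation: [-2.861, -1.294, 0.004]
wrist_force: [-0.6, -0.0, -1.7]
opening: 0.011
grip_force: 78.0
```

```bash
python3 plan.py .517 -.1 .0695
```

```text
clock 15.32 tcp [ 0.5149 -0.0987  0.0948] yhead -41.3 tilt 0.16 q [-0.05  0.84  0.25  2.   -0.55  0.36 -0.08] open 0.011 F [-0.6 -0.  -1.7] grip 78.0
to [0.517, -0.1, 0.0695] None turn tool z 0 | per-row [0.0001 0.0003 0.0032] rz 0.0 n 8 | shift now [0.0005 0.0025 0.0253] | shift after turn [0.0005 0.0025 0.0253]
```

>>> {"method": "servo_tool", "body": {"travel": [[0, 0, 0.005], [0, 0, 0.005], [0, 0, 0.005], [0, 0, 0.003], [0, 0, 0.003], [0, 0, 0.002], [0, 0, 0.002], [0, 0, 0]], "rot": [[0, 0, 0], [0, 0, 0], [0, 0, 0], [0, 0, 0], [0, 0, 0], [0, 0, 0], [0, 0, 0], [0, 0, 0]], "hand": [0, 0, 0, 0, 0, 0, 0, 0]}}

```text
clock: 15.98
tcp_pos: [0.5159, -0.0992, 0.0717]
orientation: [-2.863, -1.294, -0.0]
wrist_force: [-0.3, -0.5, -1.4]
opening: 0.0112
grip_force: 78.0
```

>>> {"method": "servo_tool", "body": {"travel": [[0, 0, 0], [0, 0, 0], [0, 0, 0], [0, 0, 0], [0, 0, 0], [0, 0, 0], [0, 0, -0.005], [0, 0, -0.01]], "rot": [[0, 0, 0], [0, 0, 0], [0, 0, 0], [0, 0, 0], [0, 0, 0], [0, 0, 0], [0, 0, 0], [0, 0, 0]], "hand": [0.15, 0.2, 0.3, 0.4, 0.4, 0.4, 0.4, 0.4]}}

```text
clock: 16.65
tcp_pos: [0.5153, -0.099, 0.0865]
orientation: [-2.862, -1.293, 0.002]
wrist_force: [-0.1, -0.1, -0.0]
opening: 0.0342
grip_force: 0.0
```

>>> {"method": "servo_tool", "body": {"travel": [[0, 0, -0.015], [0, 0, -0.02], [0, 0, -0.02], [0, 0, -0.02], [0, 0, -0.02], [0, 0, -0.02], [0, 0, -0.01], [0, 0, 0]], "rot": [[0, 0, 0], [0, 0, 0], [0, 0, 0], [0, 0, 0], [0, 0, 0], [0, 0, 0], [0, 0, 0], [0, 0, 0]], "hand": [0.4, 0.4, 0.4, 0.4, 0.6, 0.6, 0.6, 0.6]}}

```text
clock: 17.32
tcp_pos: [0.5172, -0.0996, 0.2143]
orientation: [2.86, 1.293, 0.007]
wrist_force: [-0.1, 0.7, -0.7]
opening: 0.0507
grip_force: 0.0
```

Run:
```python
from fish import *
from plan import plan
p,d,K,T=snap("wrist","w9")
grip(p,K,T,"yellow",.065,(.4,.65,-.25,.02));grip(p,K,T,"red",.062,(.3,.55,-.4,-.1))
plan([.398,-.188,.15],85,16)
s,*_=snap("side","sd9")
cv2.imwrite("pics/m3.png",cv2.resize(np.hstack([p,cv2.resize(s[90:240,160:360],(512,384))])[:,:,::-1],(800,300),interpolation=cv2.INTER_AREA))
```

```text
yellow 687 mid [ 0.5151 -0.1002] mean [ 0.5153 -0.0998] rect [0.0472 0.013 ] heading -131.7 centre est [ 0.573  -0.0352]
red 366 mid [ 0.3972 -0.1877] mean [ 0.3995 -0.1873] rect [0.0168 0.0457] heading 171.1 centre est [ 0.4832 -0.2011]
clock 17.37 tcp [ 0.5164 -0.0992  0.2128] yhead -41.3 tilt 0.14 q [-0.15  0.66  0.42  1.93 -0.44  0.64 -0.17] open 0.0511 F [-0.9  0.3 -1.1] grip 0.0
to [0.398, -0.188, 0.15] 85 turn tool z 53.7 | per-row [-0.0093  0.0022  0.0039] rz 3.35 n 16 | shift now [-0.145  -0.0304  0.0625] | shift after turn [-0.1104  0.0988  0.0625]
```

View pics/m3.png

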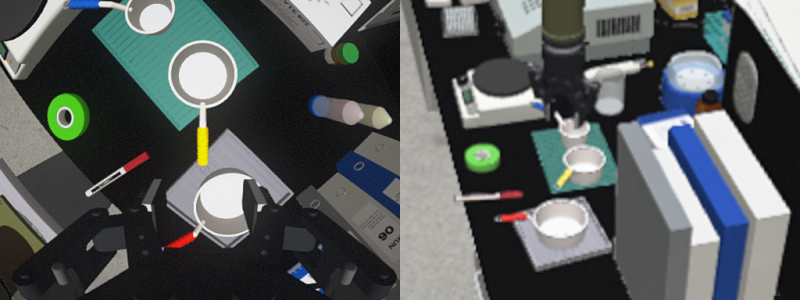

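The wrist panel shows the small dish at (152,12) and the medium at (203,78), both upright and apart on the mat. The large dish is alone on the tray at (227,200). Next I go to the red grip.

>>> {"method": "servo_tool", "body": {"travel": [[-0.0093, 0.0022, 0], [-0.0093, 0.0022, 0], [-0.0093, 0.0022, 0], [-0.0093, 0.0022, 0], [-0.0093, 0.0022, 0], [-0.0093, 0.0022, 0], [-0.0093, 0.0022, 0], [-0.0093, 0.0022, 0]], "rot": [[0, 0, 3.35], [0, 0, 3.35], [0, 0, 3.35], [0, 0, 3.35], [0, 0, 3.35], [0, 0, 3.35], [0, 0, 3.35], [0, 0, 3.35]], "hand": [0.6, 0.6, 0.6, 0.6, 0.6, 0.6, 0.6, 0.6]}}

```text
clock: 18.08
tcp_pos: [0.4666, -0.1582, 0.2117]
orientation: [-3.086, -0.586, 0.0]
wrist_force: [-0.5, 0.3, -0.1]
opening: 0.0514
grip_force: 0.0
```

>>> {"method": "servo_tool", "body": {"travel": [[-0.0093, 0.0022, 0.008], [-0.0093, 0.0022, 0.008], [-0.0093, 0.0022, 0.008], [-0.0093, 0.0022, 0.008], [-0.0093, 0.0022, 0.008], [-0.0093, 0.0022, 0.008], [-0.0093, 0.0022, 0.008], [-0.0093, 0.0022, 0.008]], "rot": [[0, 0, 3.35], [0, 0, 3.35], [0, 0, 3.35], [0, 0, 3.35], [0, 0, 3.35], [0, 0, 3.35], [0, 0, 3.35], [0, 0, 3.35]], "hand": [0.6, 0.6, 0.6, 0.6, 0.6, 0.6, 0.6, 0.6]}}

```text
clock: 18.75
tcp_pos: [0.3971, -0.1881, 0.1476]
orientation: [3.138, -0.145, -0.0]
wrist_force: [0.6, 0.8, 0.3]
opening: 0.0513
grip_force: 0.0
```

Run:
```python
from fish import *
from plan import plan
p,d,K,T=snap("wrist","w10")
grip(p,K,T,"red",.062,(.3,.55,-.4,-.1))
plan([.398,-.1886,.067],84.8,8)
```

```text
red 1105 mid [ 0.3958 -0.1885] mean [ 0.3962 -0.1885] rect [0.0139 0.0483] heading 174.8 centre est [ 0.4824 -0.1964]
clock 18.8 tcp [ 0.3943 -0.1881  0.1467] yhead -95.6 tilt 0.24 q [ 0.08  0.72  0.43  2.23 -0.87  0.36 -0.42] open 0.0513 F [-3.  -0.3 -1. ] grip 0.0
to [0.398, -0.1886, 0.067] 84.8 turn tool z -0.4 | per-row [0.0005 0.     0.01  ] rz -0.04 n 8 | shift now [0.0041 0.0001 0.0796] | shift after turn [0.0041 0.0001 0.0796]
```

>>> {"method": "servo_tool", "body": {"travel": [[0.001, 0, 0.01], [0.001, 0, 0.012], [0, 0, 0.012], [0, 0, 0.012], [0, 0, 0.012], [0, 0, 0.012], [0, 0, 0.0085], [0, 0, 0]], "rot": [[0, 0, 0], [0, 0, 0], [0, 0, 0], [0, 0, 0], [0, 0, 0], [0, 0, 0], [0, 0, 0], [0, 0, 0]], "hand": [0.6, 0.6, 0.6, 0.6, 0.6, 0.6, 0.6, 0.6]}}

```text
clock: 19.47
tcp_pos: [0.3996, -0.1879, 0.0683]
orientation: [-3.137, 0.138, 0.002]
wrist_force: [-0.1, 0.2, 0.3]
opening: 0.0513
grip_force: 0.0
```

>>> {"method": "servo_tool", "body": {"travel": [[0, 0, 0], [0, 0, 0], [0, 0, 0], [0, 0, 0], [0, 0, 0], [0, 0, 0], [0, 0, 0], [0, 0, 0]], "rot": [[0, 0, 0], [0, 0, 0], [0, 0, 0], [0, 0, 0], [0, 0, 0], [0, 0, 0], [0, 0, 0], [0, 0, 0]], "hand": [0.5, 0.3, 0.2, 0.1, 0, 0, 0, 0], "squeeze": 110}}

```text
clock: 20.13
tcp_pos: [0.4, -0.1881, 0.0698]
orientation: [3.138, -0.136, 0.001]
wrist_force: [-0.2, 0.1, 6.3]
opening: 0.0106
grip_force: 107.7
```

>>> {"method": "servo_tool", "body": {"travel": [[0, 0, -0.004], [0, 0, -0.008], [0, 0, -0.012], [0, 0, -0.02], [0, 0, -0.025], [0, 0, -0.025], [0, 0, -0.022], [0, 0, 0]], "rot": [[0, 0, 0], [0, 0, 0], [0, 0, 0], [0, 0, 0], [0, 0, 0], [0, 0, 0], [0, 0, 0], [0, 0, 0]], "hand": [0, 0, 0, 0, 0, 0, 0, 0]}}

```text
clock: 20.8
tcp_pos: [0.401, -0.1882, 0.1882]
orientation: [3.137, -0.135, 0.007]
wrist_force: [0.8, -1.2, -2.8]
opening: 0.0101
grip_force: 107.6
```

Run:
```python
from fish import *
from plan import plan
p,d,K,T=snap("wrist","w11")
grip(p,K,T,"red",.178,(.3,.55,-.4,-.1))
plan([.378,.2575,.184],None,16)
s,*_=snap("side","sd11")
cv2.imwrite("pics/m4.png",cv2.resize(np.hstack([p,cv2.resize(s[90:240,160:360],(512,384))])[:,:,::-1],(800,300),interpolation=cv2.INTER_AREA))
```

```text
red 2001 mid [ 0.396  -0.1881] mean [ 0.3974 -0.1881] rect [0.0132 0.0503] heading 175.2 centre est [ 0.4826 -0.1954]
clock 20.85 tcp [ 0.4007 -0.1876  0.1866] yhead -94.9 tilt 0.17 q [ 0.01  0.66  0.53  2.19 -0.75  0.47 -0.52] open 0.01 F [-0.8  0.2 -2.7] grip 107.6
to [0.378, 0.2575, 0.184] None turn tool z 0 | per-row [-0.0038 -0.0276  0.0001] rz 0.0 n 16 | shift now [-0.0606 -0.4416  0.002 ] | shift after turn [-0.0606 -0.4416  0.002 ]
```

View pics/m4.png

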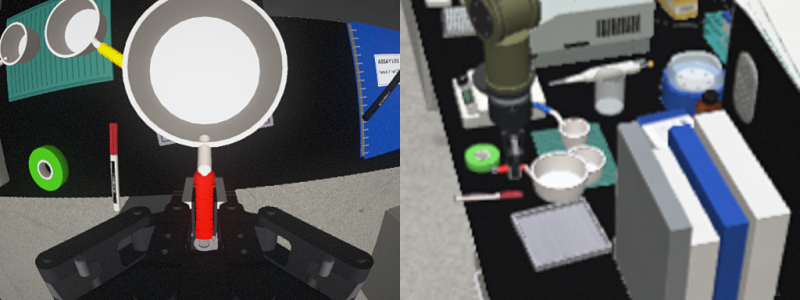

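The large casserole is held level and the tray is empty. I carry it to the hotplate at 0.12 m underside height, which clears everything on the way.

>>> {"method": "servo_tool", "body": {"travel": [[-0.0036, -0.0276, 0], [-0.0036, -0.0276, 0], [-0.0036, -0.0276, 0], [-0.0036, -0.0276, 0], [-0.0036, -0.0276, 0], [-0.0036, -0.0276, 0], [-0.0036, -0.0276, 0], [-0.0036, -0.0276, 0]], "rot": [[0, 0, 0], [0, 0, 0], [0, 0, 0], [0, 0, 0], [0, 0, 0], [0, 0, 0], [0, 0, 0], [0, 0, 0]], "hand": [0, 0, 0, 0, 0, 0, 0, 0]}}

```text
clock: 21.57
tcp_pos: [0.389, 0.0362, 0.1841]
orientation: [-3.139, 0.136, 0.005]
wrist_force: [0.9, -0.1, -2.5]
opening: 0.0105
grip_force: 107.7
```

>>> {"method": "servo_tool", "body": {"travel": [[-0.0036, -0.0276, 0], [-0.0036, -0.0276, 0], [-0.0036, -0.0276, 0], [-0.0036, -0.0276, 0], [-0.0036, -0.0276, 0], [-0.0036, -0.0276, 0], [-0.0036, -0.0276, 0], [-0.0036, -0.0276, 0]], "rot": [[0, 0, 0], [0, 0, 0], [0, 0, 0], [0, 0, 0], [0, 0, 0], [0, 0, 0], [0, 0, 0], [0, 0, 0]], "hand": [0, 0, 0, 0, 0, 0, 0, 0]}}

```text
clock: 22.23
tcp_pos: [0.3792, 0.2583, 0.1838]
orientation: [3.137, -0.135, -0.005]
wrist_force: [0.6, 0.3, -2.3]
opening: 0.0102
grip_force: 107.7
```

Run:
```python
from fish import *
from plan import plan
s=plan([.3804,.2571,.152],85.1,8)
p,d,K,T=snap("wrist","w12");o=[]
t=topdown(p,K,T,.085,.462,.245);cv2.circle(t,px(.462,.245,.4624,.2495),140,(255,0,0),1);o.append(t)
t=topdown(p,K,T,.162,.462,.245);cv2.circle(t,px(.462,.245,.4624,.2495),104,(255,0,0),1);o.append(t)
cv2.imwrite("pics/td2.png",np.hstack(o)[:,:,::-1])
```

```text
clock 22.23 tcp [0.3792 0.2583 0.1838] yhead -94.9 tilt 0.21 q [-1.11  0.72  0.7   2.15 -0.88  0.59 -1.42] open 0.0102 F [ 0.6  0.3 -2.3] grip 107.7
to [0.3804, 0.2571, 0.152] 85.1 turn tool z -0.0 | per-row [0.0002 0.0001 0.004 ] rz -0.0 n 8 | shift now [0.0014 0.0011 0.0318] | shift after turn [0.0014 0.0011 0.0318]
```

View pics/td2.png

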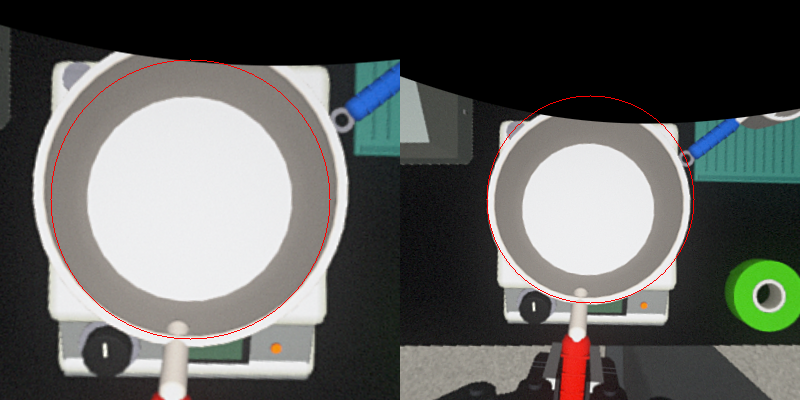

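In the right panel, the dish rim coincides with the predicted circle, centred on the plate. I lower it and release.

>>> {"method": "servo_tool", "body": {"travel": [[0.0005, 0.0005, 0.005], [0.0005, 0.0005, 0.006], [0, 0, 0.006], [0, 0, 0.005], [0, 0, 0.004], [0, 0, 0.003], [0, 0, 0.002], [0, 0, 0.001]], "rot": [[0, 0, 0], [0, 0, 0], [0, 0, 0], [0, 0, 0], [0, 0, 0], [0, 0, 0], [0, 0, 0], [0, 0, 0]], "hand": [0, 0, 0, 0, 0, 0, 0, 0]}}

```text
clock: 22.95
tcp_pos: [0.3816, 0.2558, 0.1531]
orientation: [-3.139, 0.137, 0.001]
wrist_force: [0.3, -0.1, -1.5]
opening: 0.0107
grip_force: 107.9
```

>>> {"method": "servo_tool", "body": {"travel": [[0, 0, 0], [0, 0, 0], [0, 0, 0], [0, 0, 0], [0, 0, 0], [0, 0, 0], [0, 0, -0.005], [0, 0, -0.01]], "rot": [[0, 0, 0], [0, 0, 0], [0, 0, 0], [0, 0, 0], [0, 0, 0], [0, 0, 0], [0, 0, 0], [0, 0, 0]], "hand": [0, 0.15, 0.2, 0.3, 0.4, 0.4, 0.4, 0.4]}}

```text
clock: 23.62
tcp_pos: [0.3811, 0.2559, 0.1681]
orientation: [3.138, -0.136, -0.002]
wrist_force: [0.0, 1.1, -0.0]
opening: 0.0341
grip_force: 0.0
```

>>> {"method": "servo_tool", "body": {"travel": [[0, 0, -0.015], [0, 0, -0.02], [0, 0, -0.02], [0, 0, -0.02], [0, 0, -0.015], [0, 0, -0.01], [0, 0, 0], [0, 0, 0]], "rot": [[0, 0, 0], [0, 0, 0], [0, 0, 0], [0, 0, 0], [0, 0, 0], [0, 0, 0], [0, 0, 0], [0, 0, 0]], "hand": [0.4, 0.4, 0.4, 0.4, 0.6, 0.6, 0.6, 0.6]}}

```text
clock: 24.28
tcp_pos: [0.3815, 0.2563, 0.2683]
orientation: [-3.138, 0.135, -0.0]
wrist_force: [0.1, 0.7, 0.4]
opening: 0.0512
grip_force: 0.0
```

Run:
```python
from fish import *
from plan import plan
p,d,K,T=snap("wrist","w13");
grip(p,K,T,"red",.146,(.3,.45,.15,.4))
t=topdown(p,K,T,.127,.462,.245);cv2.circle(t,px(.462,.245,.4624,.2495),104,(255,0,0),1)
s,*_=snap("side","sd13")
cv2.imwrite("pics/m5.png",np.hstack([t,cv2.resize(s[90:240,160:310],(400,400))])[:,:,::-1])
plan([.517,-.1,.26],-41.5,24)
```

```text
red 773 mid [0.3772 0.2563] mean [0.3776 0.2562] rect [0.0128 0.0478] heading 174.8 centre est [0.4638 0.2484]
clock 24.38 tcp [0.381  0.256  0.2675] yhead -94.9 tilt 0.09 q [-1.21  0.6   0.86  2.06 -0.66  0.78 -1.6 ] open 0.051 F [ 0.  -0.   0.1] grip 0.0
to [0.517, -0.1, 0.26] -41.5 turn tool z -53.4 | per-row [0.0001 0.0165 0.0003] rz -2.23 n 24 | shift now [0.1662 0.343  0.0076] | shift after turn [-0.1765  0.3378  0.0076]
```

View pics/m5.png

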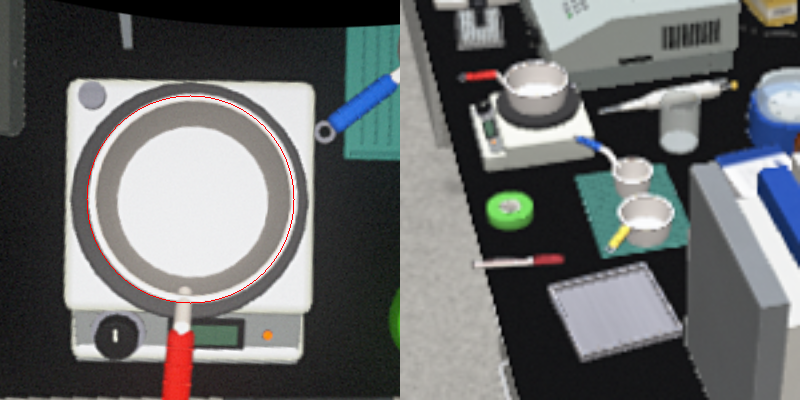

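The large casserole is centred on the plate, with its rim on the circle in the left panel. The other two wait on the mat. Next I go back to the medium.

>>> {"method": "servo_tool", "body": {"travel": [[0, 0, 0], [0, 0, 0], [0, 0, 0], [0, 0, 0], [0, 0, 0], [0, 0, 0], [0, 0, 0], [0, 0, 0]], "rot": [[0, 0, -6.7], [0, 0, -6.7], [0, 0, -6.7], [0, 0, -6.7], [0, 0, -6.7], [0, 0, -6.7], [0, 0, -6.7], [0, 0, -6.7]], "hand": [0.6, 0.6, 0.6, 0.6, 0.6, 0.6, 0.6, 0.6]}}

```text
clock: 25.05
tcp_pos: [0.3811, 0.2558, 0.2674]
orientation: [2.859, 1.302, -0.003]
wrist_force: [-0.0, -0.3, 0.6]
opening: 0.0513
grip_force: 0.0
```

>>> {"method": "servo_tool", "body": {"travel": [[-0.011, 0.021, 0], [-0.011, 0.021, 0], [-0.011, 0.021, 0], [-0.011, 0.021, 0], [-0.011, 0.021, 0], [-0.011, 0.021, 0], [-0.011, 0.021, 0], [-0.011, 0.021, 0]], "rot": [[0, 0, 0], [0, 0, 0], [0, 0, 0], [0, 0, 0], [0, 0, 0], [0, 0, 0], [0, 0, 0], [0, 0, 0]], "hand": [0.6, 0.6, 0.6, 0.6, 0.6, 0.6, 0.6, 0.6]}}

```text
clock: 25.72
tcp_pos: [0.4492, 0.0778, 0.2674]
orientation: [-2.862, -1.293, 0.003]
wrist_force: [-0.5, 0.1, 0.2]
opening: 0.0512
grip_force: 0.0
```

>>> {"method": "servo_tool", "body": {"travel": [[-0.011, 0.021, 0], [-0.011, 0.021, 0], [-0.011, 0.021, 0], [-0.011, 0.021, 0], [-0.011, 0.021, 0.005], [-0.011, 0.021, 0.01], [-0.011, 0.021, 0.01], [-0.011, 0.021, 0.01]], "rot": [[0, 0, 0], [0, 0, 0], [0, 0, 0], [0, 0, 0], [0, 0, 0], [0, 0, 0], [0, 0, 0], [0, 0, 0]], "hand": [0.6, 0.6, 0.6, 0.6, 0.6, 0.6, 0.6, 0.6]}}

```text
clock: 26.38
tcp_pos: [0.5172, -0.099, 0.2317]
orientation: [-2.861, -1.293, 0.002]
wrist_force: [1.2, 0.6, 0.8]
opening: 0.0513
grip_force: 0.0
```

Run:
```python
from fish import *
from plan import plan
p,d,K,T=snap("wrist","w14")
c,w=grip(p,K,T,"yellow",.065,(.4,.65,-.25,.02))
plan([c[0],c[1],.071],-41.7,8)
P=planes(p,K,T,.014);h=cv2.cvtColor(p,cv2.COLOR_RGB2HSV)
m=(p.min(2)>85)&(h[...,1]<60)&(P[...,0]>.37)&(P[...,0]<.585)&(P[...,1]>-.3)&(P[...,1]<-.1)
m=big(cv2.morphologyEx(m.astype(np.uint8),cv2.MORPH_OPEN,np.ones((3,3))));r=cv2.minAreaRect(P[m][:,:2].astype(np.float32));print("tray",r)
t=topdown(p,K,T,.014,.48,-.195)
pts=np.array([px(.48,-.195,.4805+x,-.1965+y) for x,y in cv2.boxPoints(((0,0),(.15,.15),5.6))]);cv2.polylines(t,[pts],1,(255,0,0),1)
cv2.imwrite("pics/td3.png",t[:,:,::-1])
```

```text
yellow 615 mid [ 0.5148 -0.1005] mean [ 0.5152 -0.0998] rect [0.0479 0.013 ] heading -131.6 centre est [ 0.5726 -0.0355]
clock 26.43 tcp [ 0.518  -0.1047  0.2307] yhead -41.7 tilt 0.26 q [-0.16  0.64  0.45  1.9  -0.41  0.69 -0.19] open 0.0514 F [ 2.5 -4.3 -1.1] grip 0.0
to [np.float64(0.5147571563720703), np.float64(-0.10051136463880539), 0.071] -41.7 turn tool z 0.0 | per-row [ 0.0002 -0.0007  0.02  ] rz 0.0 n 8 | shift now [ 0.0016 -0.0055  0.1597] | shift after turn [ 0.0016 -0.0055  0.1597]
tray ((0.4853764772415161, -0.19705575704574585), (0.1452040821313858, 0.15376141667366028), 5.748987674713135)
```

View pics/td3.png

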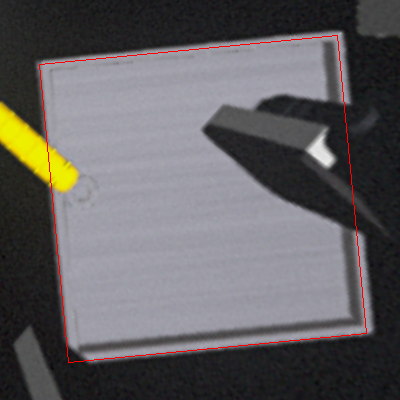

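The tray is empty, with its centre at about (0.481, -0.198). Next I grasp the medium.

>>> {"method": "servo_tool", "body": {"travel": [[-0.002, 0, 0.02], [0, 0, 0.02], [0, 0, 0.02], [0, 0, 0.02], [0, 0, 0.02], [0, 0, 0.02], [0, 0, 0.02], [0, 0, 0.02]], "rot": [[0, 0, 0], [0, 0, 0], [0, 0, 0], [0, 0, 0], [0, 0, 0], [0, 0, 0], [0, 0, 0], [0, 0, 0]], "hand": [0.6, 0.6, 0.6, 0.6, 0.5, 0.4, 0.4, 0.4]}}

```text
clock: 27.1
tcp_pos: [0.5153, -0.0993, 0.0714]
orientation: [-2.862, -1.293, 0.002]
wrist_force: [0.2, 0.3, -0.8]
opening: 0.0342
grip_force: 0.0
```

>>> {"method": "servo_tool", "body": {"travel": [[0, 0, 0], [0, 0, 0], [0, 0, 0], [0, 0, 0], [0, 0, 0], [0, 0, 0], [0, 0, 0], [0, 0, 0]], "rot": [[0, 0, 0], [0, 0, 0], [0, 0, 0], [0, 0, 0], [0, 0, 0], [0, 0, 0], [0, 0, 0], [0, 0, 0]], "hand": [0.4, 0.3, 0.2, 0.1, 0, 0, 0, 0], "squeeze": 80}}

```text
clock: 27.77
tcp_pos: [0.5163, -0.0998, 0.0739]
orientation: [2.862, 1.293, 0.001]
wrist_force: [-1.5, -0.4, 3.7]
opening: 0.0111
grip_force: 78.6
```

>>> {"method": "servo_tool", "body": {"travel": [[0, 0, -0.004], [0, 0, -0.008], [0, 0, -0.012], [0, 0, -0.014], [0, 0, -0.014], [0, 0, -0.01], [0, 0, 0], [0, 0, 0]], "rot": [[0, 0, 0], [0, 0, 0], [0, 0, 0], [0, 0, 0], [0, 0, 0], [0, 0, 0], [0, 0, 0], [0, 0, 0]], "hand": [0, 0, 0, 0, 0, 0, 0, 0]}}

```text
clock: 28.43
tcp_pos: [0.5165, -0.0993, 0.1357]
orientation: [2.862, 1.294, 0.002]
wrist_force: [-0.0, -0.2, -2.1]
opening: 0.011
grip_force: 78.1
```

Run:
```python
from fish import *
from plan import plan
from station import observe
p,d,K,T=snap("wrist","w15");z=observe()["tcp_pos"]
c,w=grip(p,K,T,"yellow",z[2]-.0015,(.4,.65,-.25,.02))
w=np.array([np.cos(np.radians(-131.5)),np.sin(np.radians(-131.5))]);t=np.array([.481,-.198])+.087*w+(z[:2]-c);print(t)
plan([t[0],t[1],.13],None,12)
```

```text
yellow 2039 mid [ 0.5191 -0.0974] mean [ 0.5199 -0.0962] rect [0.0459 0.0123] heading -130.8 centre est [ 0.576  -0.0315]
[ 0.42033985 -0.26501031]
clock 28.48 tcp [ 0.5161 -0.0992  0.1351] yhead -41.3 tilt 0.02 q [-0.08  0.78  0.31  1.98 -0.52  0.46 -0.1 ] open 0.011 F [-0.4 -0.4 -1.4] grip 78.1
to [np.float64(0.42033984586067297), np.float64(-0.2650103115070174), 0.13] None turn tool z 0 | per-row [-0.0156  0.0031  0.0004] rz 0.0 n 12 | shift now [-0.1877  0.0376  0.0051] | shift after turn [-0.1877  0.0376  0.0051]
```

>>> {"method": "servo_tool", "body": {"travel": [[-0.0153, 0.0032, 0], [-0.0153, 0.0032, 0], [-0.0153, 0.0032, 0], [-0.0153, 0.0032, 0], [-0.0153, 0.0032, 0], [-0.0153, 0.0032, 0], [-0.0153, 0.0032, 0], [-0.0153, 0.0032, 0]], "rot": [[0, 0, 0], [0, 0, 0], [0, 0, 0], [0, 0, 0], [0, 0, 0], [0, 0, 0], [0, 0, 0], [0, 0, 0]], "hand": [0, 0, 0, 0, 0, 0, 0, 0]}}

```text
clock: 29.15
tcp_pos: [0.4537, -0.2087, 0.1344]
orientation: [-2.861, -1.293, 0.002]
wrist_force: [0.0, -0.4, -1.8]
opening: 0.0107
grip_force: 78.2
```

>>> {"method": "servo_tool", "body": {"travel": [[-0.0153, 0.0032, 0], [-0.0153, 0.0032, 0], [-0.0153, 0.0032, 0], [-0.0153, 0.0032, 0], [0, 0, 0.01], [0, 0, 0.012], [0, 0, 0.01], [0, 0, 0.008]], "rot": [[0, 0, 0], [0, 0, 0], [0, 0, 0], [0, 0, 0], [0, 0, 0], [0, 0, 0], [0, 0, 0], [0, 0, 0]], "hand": [0, 0, 0, 0, 0, 0, 0, 0]}}

```text
clock: 29.82
tcp_pos: [0.4236, -0.2616, 0.0935]
orientation: [-2.86, -1.294, 0.001]
wrist_force: [-0.0, -0.2, -2.2]
opening: 0.0109
grip_force: 78.1
```

```bash
python3 plan.py .4242 -.262 .073
```

```text
clock 29.82 tcp [ 0.4236 -0.2616  0.0935] yhead -41.3 tilt 0.13 q [ 0.36  0.82  0.17  2.08 -0.47  0.28  0.21] open 0.0109 F [-0.  -0.2 -2.2] grip 78.1
to [0.4242, -0.262, 0.073] None turn tool z 0 | per-row [0.     0.0001 0.0026] rz 0.0 n 8 | shift now [0.0001 0.0008 0.0205] | shift after turn [0.0001 0.0008 0.0205]
```

>>> {"method": "servo_tool", "body": {"travel": [[0, 0, 0.004], [0, 0, 0.004], [0, 0, 0.004], [0, 0, 0.003], [0, 0, 0.003], [0, 0, 0.002], [0, 0, 0.001], [0, 0, 0]], "rot": [[0, 0, 0], [0, 0, 0], [0, 0, 0], [0, 0, 0], [0, 0, 0], [0, 0, 0], [0, 0, 0], [0, 0, 0]], "hand": [0, 0, 0, 0, 0, 0, 0, 0]}}

```text
clock: 30.48
tcp_pos: [0.4237, -0.2627, 0.0742]
orientation: [-2.863, -1.294, -0.0]
wrist_force: [0.4, -0.2, -1.6]
opening: 0.0106
grip_force: 78.2
```

>>> {"method": "servo_tool", "body": {"travel": [[0, 0, 0], [0, 0, 0], [0, 0, 0], [0, 0, 0], [0, 0, 0], [0, 0, 0], [0, 0, -0.005], [0, 0, -0.01]], "rot": [[0, 0, 0], [0, 0, 0], [0, 0, 0], [0, 0, 0], [0, 0, 0], [0, 0, 0], [0, 0, 0], [0, 0, 0]], "hand": [0, 0.15, 0.2, 0.3, 0.4, 0.4, 0.4, 0.4]}}

```text
clock: 31.15
tcp_pos: [0.4232, -0.2624, 0.0891]
orientation: [-2.861, -1.293, 0.001]
wrist_force: [0.1, -0.7, 0.6]
opening: 0.0344
grip_force: 0.0
```

>>> {"method": "servo_tool", "body": {"travel": [[0, 0, -0.015], [0, 0, -0.02], [0, 0, -0.02], [0, 0, -0.02], [0, 0, -0.02], [0, 0, -0.02], [0, 0, -0.015], [0, 0, 0]], "rot": [[0, 0, 0], [0, 0, 0], [0, 0, 0], [0, 0, 0], [0, 0, 0], [0, 0, 0], [0, 0, 0], [0, 0, 0]], "hand": [0.4, 0.4, 0.4, 0.4, 0.6, 0.6, 0.6, 0.6]}}

```text
clock: 31.82
tcp_pos: [0.4249, -0.2637, 0.2228]
orientation: [2.859, 1.291, 0.006]
wrist_force: [0.1, -0.7, -1.2]
opening: 0.0511
grip_force: 0.0
```

Run:
```python
from fish import *
from plan import plan
p,d,K,T=snap("wrist","w16")
grip(p,K,T,"yellow",.064,(.3,.55,-.4,-.1))
t=topdown(p,K,T,.045,.481,-.198);cv2.circle(t,px(.481,-.198,.481,-.198),84,(255,0,0),1);cv2.imwrite("pics/td4.png",t[:,:,::-1])
plan([.4,-.05,.23],None,8);plan([.5255,.1425,.23],37.5,12)
```

```text
yellow 630 mid [ 0.4222 -0.2646] mean [ 0.4219 -0.2648] rect [0.0466 0.0146] heading -130.9 centre est [ 0.4792 -0.1988]
clock 31.87 tcp [ 0.4245 -0.2631  0.2213] yhead -41.4 tilt 0.23 q [ 0.24  0.61  0.36  2.   -0.37  0.59  0.12] open 0.0515 F [-1.   0.6 -1. ] grip 0.0
to [0.4, -0.05, 0.23] None turn tool z 0 | per-row [ 0.018  -0.0199 -0.0011] rz 0.0 n 8 | shift now [ 0.1438 -0.1591 -0.0092] | shift after turn [ 0.1438 -0.1591 -0.0092]
clock 31.87 tcp [ 0.4245 -0.2631  0.2213] yhead -41.4 tilt 0.23 q [ 0.24  0.61  0.36  2.   -0.37  0.59  0.12] open 0.0515 F [-1.   0.6 -1. ] grip 0.0
to [0.5255, 0.1425, 0.23] 37.5 turn tool z -78.9 | per-row [ 0.0373  0.0058 -0.0008] rz -6.57 n 12 | shift now [ 0.3713 -0.1921 -0.009 ] | shift after turn [ 0.2603  0.3271 -0.009 ]
```

View pics/td4.png

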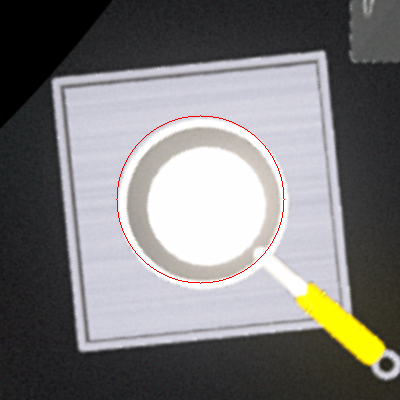

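The medium stands in the middle of the tray, with its rim within about 1 mm of the circle. Its centre is about (0.480, -0.199). Next I go for the small one.

>>> {"method": "servo_tool", "body": {"travel": [[0, 0, 0], [0, 0, 0], [0, 0, 0], [0, 0, 0], [0, 0, 0], [0, 0, 0], [0, 0, 0], [0, 0, 0]], "rot": [[0, 0, -6.6], [0, 0, -6.6], [0, 0, -6.6], [0, 0, -6.6], [0, 0, -6.6], [0, 0, -6.6], [0, 0, -6.6], [0, 0, -6.6]], "hand": [0.6, 0.6, 0.6, 0.6, 0.6, 0.6, 0.6, 0.6]}}

```text
clock: 32.53
tcp_pos: [0.4231, -0.2623, 0.2187]
orientation: [-1.981, -2.436, 0.0]
wrist_force: [-0.4, 0.0, 0.2]
opening: 0.0509
grip_force: 0.0
```

>>> {"method": "servo_tool", "body": {"travel": [[0, 0, 0], [0, 0, 0], [0, 0, 0], [0, 0, 0], [0.0217, 0.0272, 0], [0.0217, 0.0272, 0], [0.0217, 0.0272, 0], [0.0217, 0.0272, 0]], "rot": [[0, 0, -6.6], [0, 0, -6.6], [0, 0, -6.6], [0, 0, -6.6], [0, 0, 0], [0, 0, 0], [0, 0, 0], [0, 0, 0]], "hand": [0.6, 0.6, 0.6, 0.6, 0.6, 0.6, 0.6, 0.6]}}

```text
clock: 33.2
tcp_pos: [0.4558, -0.1261, 0.2188]
orientation: [-1.382, -2.82, 0.0]
wrist_force: [0.2, 0.2, -0.1]
opening: 0.0515
grip_force: 0.0
```

>>> {"method": "servo_tool", "body": {"travel": [[0.0217, 0.0272, 0], [0.0217, 0.0272, 0], [0.0217, 0.0272, 0], [0.0217, 0.0272, 0], [0.0217, 0.0272, 0], [0.0217, 0.0272, 0], [0.0217, 0.0272, 0], [0.0217, 0.0272, 0]], "rot": [[0, 0, 0], [0, 0, 0], [0, 0, 0], [0, 0, 0], [0, 0, 0], [0, 0, 0], [0, 0, 0], [0, 0, 0]], "hand": [0.6, 0.6, 0.6, 0.6, 0.6, 0.6, 0.6, 0.6]}}

```text
clock: 33.87
tcp_pos: [0.5211, 0.1448, 0.2187]
orientation: [-1.38, -2.821, 0.002]
wrist_force: [0.7, -1.1, -1.2]
opening: 0.0513
grip_force: 0.0
```

>>> {"method": "servo_tool", "body": {"travel": [[0, 0, 0], [0, 0, 0], [0, 0, 0], [0, 0, 0], [0, 0, 0], [0, 0, 0], [0, 0, 0], [0, 0, 0]], "rot": [[0, 0, 0], [0, 0, 0], [0, 0, 0], [0, 0, 0], [0, 0, 0], [0, 0, 0], [0, 0, 0], [0, 0, 0]], "hand": [0.6, 0.6, 0.6, 0.6, 0.6, 0.6, 0.6, 0.6]}}

```text
clock: 34.53
tcp_pos: [0.5217, 0.1426, 0.2193]
orientation: [-1.382, -2.821, 0.0]
wrist_force: [-0.2, 0.9, 0.4]
opening: 0.051
grip_force: 0.0
```

Run:
```python
from fish import *
from plan import plan
p,d,K,T=snap("wrist","w17");c,w=grip(p,K,T,"blue",.063,(.42,.65,.03,.25))
plan([c[0],c[1],.0695],37.4,8)
```

```text
blue 648 mid [0.5257 0.1424] mean [0.5253 0.1431] rect [0.0132 0.0473] heading 127.3 centre est [0.5785 0.0732]
clock 34.58 tcp [0.5217 0.1428 0.2193] yhead 37.8 tilt 0.0 q [-0.38  0.63  0.05  1.87 -0.05  0.65  0.35] open 0.0514 F [-1.  -0.4  0.2] grip 0.0
to [np.float64(0.5257089734077454), np.float64(0.14235851168632507), 0.0695] 37.4 turn tool z 0.4 | per-row [-0.0003  0.0004  0.0187] rz 0.05 n 8 | shift now [-0.0028  0.0029  0.1498] | shift after turn [-0.0028  0.0029  0.1498]
```

>>> {"method": "servo_tool", "body": {"travel": [[-0.003, 0.003, 0.015], [0, 0, 0.02], [0, 0, 0.02], [0, 0, 0.02], [0, 0, 0.02], [0, 0, 0.02], [0, 0, 0.02], [0, 0, 0.014]], "rot": [[0, 0, 0.4], [0, 0, 0], [0, 0, 0], [0, 0, 0], [0, 0, 0], [0, 0, 0], [0, 0, 0], [0, 0, 0]], "hand": [0.6, 0.6, 0.5, 0.4, 0.4, 0.4, 0.4, 0.4]}}

```text
clock: 35.25
tcp_pos: [0.5255, 0.1425, 0.0687]
orientation: [-1.391, -2.816, 0.001]
wrist_force: [-0.9, -0.5, -0.2]
opening: 0.0341
grip_force: 0.0
```

>>> {"method": "servo_tool", "body": {"travel": [[0, 0, 0], [0, 0, 0], [0, 0, 0], [0, 0, 0], [0, 0, 0], [0, 0, 0], [0, 0, 0], [0, 0, 0]], "rot": [[0, 0, 0], [0, 0, 0], [0, 0, 0], [0, 0, 0], [0, 0, 0], [0, 0, 0], [0, 0, 0], [0, 0, 0]], "hand": [0.4, 0.3, 0.2, 0.1, 0, 0, 0, 0], "squeeze": 60}}

```text
clock: 35.92
tcp_pos: [0.5264, 0.1431, 0.0709]
orientation: [1.39, 2.816, 0.002]
wrist_force: [-0.0, 1.9, 3.2]
opening: 0.0115
grip_force: 59.6
```

>>> {"method": "servo_tool", "body": {"travel": [[0, 0, -0.004], [0, 0, -0.008], [0, 0, -0.012], [0, 0, -0.02], [0, 0, -0.02], [0, 0, -0.016], [0, 0, 0], [0, 0, 0]], "rot": [[0, 0, 0], [0, 0, 0], [0, 0, 0], [0, 0, 0], [0, 0, 0], [0, 0, 0], [0, 0, 0], [0, 0, 0]], "hand": [0, 0, 0, 0, 0, 0, 0, 0]}}

```text
clock: 36.58
tcp_pos: [0.5264, 0.1428, 0.1517]
orientation: [1.39, 2.815, 0.003]
wrist_force: [-0.4, 0.3, -0.9]
opening: 0.0113
grip_force: 59.2
```

```bash
python3 plan.py .427 -.130 .15 37.2 16
```

```text
clock 36.58 tcp [0.5264 0.1428 0.1517] yhead 37.4 tilt 0.14 q [-0.37  0.74  0.04  1.91 -0.05  0.49  0.35] open 0.0113 F [-0.4  0.3 -0.9] grip 59.2
to [0.427, -0.13, 0.15] 37.2 turn tool z 0.2 | per-row [-0.0098 -0.0153  0.0001] rz 0.01 n 16 | shift now [-0.1562 -0.2447  0.0012] | shift after turn [-0.1572 -0.2441  0.0012]
```

>>> {"method": "servo_tool", "body": {"travel": [[-0.0098, -0.0152, 0], [-0.0098, -0.0152, 0], [-0.0098, -0.0152, 0], [-0.0098, -0.0152, 0], [-0.0098, -0.0152, 0], [-0.0098, -0.0152, 0], [-0.0098, -0.0152, 0], [-0.0098, -0.0152, 0]], "rot": [[0, 0, 0], [0, 0, 0], [0, 0, 0], [0, 0, 0], [0, 0, 0], [0, 0, 0], [0, 0, 0], [0, 0, 0]], "hand": [0, 0, 0, 0, 0, 0, 0, 0]}}

```text
clock: 37.25
tcp_pos: [0.4759, 0.0057, 0.1496]
orientation: [-1.39, -2.815, 0.001]
wrist_force: [0.3, -0.5, -0.5]
opening: 0.0114
grip_force: 59.1
```

>>> {"method": "servo_tool", "body": {"travel": [[-0.0098, -0.0152, 0], [-0.0098, -0.0152, 0], [-0.0098, -0.0152, 0], [-0.0098, -0.0152, 0], [-0.0098, -0.0152, 0], [-0.0098, -0.0152, 0], [-0.0098, -0.0152, 0], [-0.0098, -0.0152, 0]], "rot": [[0, 0, 0], [0, 0, 0], [0, 0, 0], [0, 0, 0], [0, 0, 0], [0, 0, 0], [0, 0, 0], [0, 0, 0]], "hand": [0, 0, 0, 0, 0, 0, 0, 0]}}

```text
clock: 37.92
tcp_pos: [0.4271, -0.1303, 0.1496]
orientation: [-1.39, -2.815, 0.001]
wrist_force: [1.0, -0.3, -0.8]
opening: 0.0114
grip_force: 59.1
```

>>> {"method": "servo_tool", "body": {"travel": [[0, 0, 0.005], [0, 0, 0.005], [0, 0, 0.004], [0, 0, 0], [0, 0, 0], [0, 0, 0], [0, 0, 0], [0, 0, 0]], "rot": [[0, 0, 0], [0, 0, 0], [0, 0, 0], [0, 0, 0], [0, 0, 0], [0, 0, 0], [0, 0, 0], [0, 0, 0]], "hand": [0, 0, 0, 0, 0, 0, 0, 0]}}

```text
clock: 38.58
tcp_pos: [0.4284, -0.1294, 0.1364]
orientation: [1.39, 2.817, 0.0]
wrist_force: [-0.1, -0.0, -1.1]
opening: 0.0115
grip_force: 59.1
```

```bash
python3 plan.py .4276 -.1294 .0742
python3 - <<'E'
from fish import *
p,d,K,T=snap("side","sd18")
cv2.imwrite("pics/m6.png",cv2.resize(p[160:230,190:280,::-1],(771,600),interpolation=cv2.INTER_CUBIC))
E
```

```text
clock 38.58 tcp [ 0.4284 -0.1294  0.1364] yhead 37.5 tilt 0.02 q [ 0.22  0.69 -0.04  2.2   0.1   0.25  0.74] open 0.0115 F [-0.1 -0.  -1.1] grip 59.1
to [0.4276, -0.1294, 0.0742] None turn tool z 0 | per-row [ 0.0001 -0.0001  0.0078] rz 0.0 n 8 | shift now [ 0.0005 -0.0006  0.0622] | shift after turn [ 0.0005 -0.0006  0.0622]
```

View pics/m6.png

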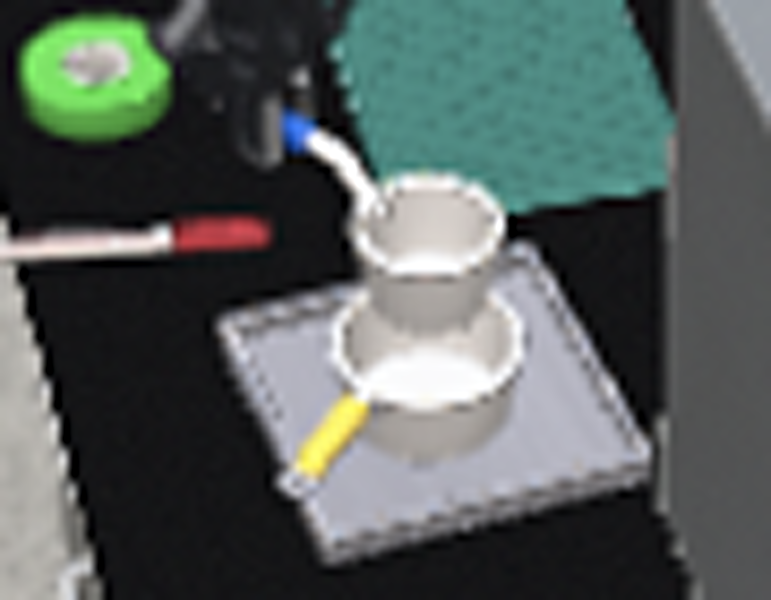

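The small casserole hangs level right over the medium. Small rim centre is at (430,225) and medium rim centre at (428,340). I lower it.

>>> {"method": "servo_tool", "body": {"travel": [[0, 0, 0.006], [0, 0, 0.006], [0, 0, 0.006], [0, 0, 0.006], [0, 0, 0.006], [0, 0, 0.006], [0, 0, 0.006], [0, 0, 0.006]], "rot": [[0, 0, 0], [0, 0, 0], [0, 0, 0], [0, 0, 0], [0, 0, 0], [0, 0, 0], [0, 0, 0], [0, 0, 0]], "hand": [0, 0, 0, 0, 0, 0, 0, 0]}}

```text
clock: 39.3
tcp_pos: [0.4281, -0.1297, 0.0875]
orientation: [-1.391, -2.817, -0.0]
wrist_force: [-0.3, -0.2, -0.3]
opening: 0.0116
grip_force: 59.2
```

>>> {"method": "servo_tool", "body": {"travel": [[0, 0, 0.003], [0, 0, 0.003], [0, 0, 0.003], [0, 0, 0.002], [0, 0, 0.002], [0, 0, 0.001], [0, 0, 0], [0, 0, 0]], "rot": [[0, 0, 0], [0, 0, 0], [0, 0, 0], [0, 0, 0], [0, 0, 0], [0, 0, 0], [0, 0, 0], [0, 0, 0]], "hand": [0, 0, 0, 0, 0, 0, 0, 0]}}

```text
clock: 39.97
tcp_pos: [0.4282, -0.1297, 0.0744]
orientation: [1.391, 2.817, 0.0]
wrist_force: [-0.2, 0.1, 1.2]
opening: 0.0113
grip_force: 59.3
```

Light contact is felt. I release and rise.

>>> {"method": "servo_tool", "body": {"travel": [[0, 0, 0], [0, 0, 0], [0, 0, 0], [0, 0, 0], [0, 0, 0], [0, 0, 0], [0, 0, -0.005], [0, 0, -0.01]], "rot": [[0, 0, 0], [0, 0, 0], [0, 0, 0], [0, 0, 0], [0, 0, 0], [0, 0, 0], [0, 0, 0], [0, 0, 0]], "hand": [0.15, 0.2, 0.3, 0.4, 0.4, 0.4, 0.4, 0.4]}}

```text
clock: 40.63
tcp_pos: [0.4276, -0.1295, 0.089]
orientation: [-1.39, -2.815, 0.001]
wrist_force: [0.4, -0.1, 0.3]
opening: 0.0339
grip_force: 0.0
```

>>> {"method": "servo_tool", "body": {"travel": [[0, 0, -0.015], [0, 0, -0.02], [0, 0, -0.02], [0, 0, -0.02], [0, 0, -0.02], [0, 0, -0.02], [0, 0, -0.015], [0, 0, 0]], "rot": [[0, 0, 0], [0, 0, 0], [0, 0, 0], [0, 0, 0], [0, 0, 0], [0, 0, 0], [0, 0, 0], [0, 0, 0]], "hand": [0.4, 0.4, 0.4, 0.4, 0.4, 0.4, 0.4, 0.4]}}

```text
clock: 41.3
tcp_pos: [0.4294, -0.1301, 0.222]
orientation: [1.389, 2.812, 0.002]
wrist_force: [0.2, 0.3, 0.8]
opening: 0.0341
grip_force: 0.0
```

>>> {"method": "servo_tool", "body": {"travel": [[0.01, 0.02, 0], [0.01, 0.02, 0], [0, 0, 0], [0, 0, 0], [0, 0, 0], [0, 0, 0], [0, 0, 0], [0, 0, 0]], "rot": [[0, 0, 0], [0, 0, 0], [0, 0, 0], [0, 0, 0], [0, 0, 0], [0, 0, 0], [0, 0, 0], [0, 0, 0]], "hand": [0.4, 0.4, 0.4, 0.4, 0.4, 0.4, 0.4, 0.4]}}

```text
clock: 41.97
tcp_pos: [0.4473, -0.0902, 0.2192]
orientation: [-1.393, -2.816, 0.001]
wrist_force: [0.3, -0.8, 0.6]
opening: 0.0341
grip_force: 0.0
```

Run:
```python
from fish import *
p,d,K,T=snap("wrist","w19")
grip(p,K,T,"blue",.068,(.36,.5,-.19,-.05));grip(p,K,T,"yellow",.064,(.3,.55,-.4,-.1))
t=topdown(p,K,T,.049,.481,-.198);s,*_=snap("side","sd19")
cv2.imwrite("pics/m7.png",np.hstack([t,cv2.resize(s[100:230,180:310],(400,400))])[:,:,::-1])
```

```text
blue 596 mid [ 0.4279 -0.1286] mean [ 0.4276 -0.1276] rect [0.0126 0.0475] heading 126.8 centre est [ 0.48   -0.1982]Traceback (most recent call last):
  File "<stdin>", line 3, in <module>
  File "fish.py", line 17, in grip
    m=big(m);q=P[m][:,:2].astype(np.float32);(c,wh,a)=cv2.minAreaRect(q)
  File "fish.py", line 9, in big
    k,l,st,ce=cv2.connectedComponentsWithStats(m.astype(np.uint8));return l==1+np.argmax(st[1:,4])
                                                                               ~~~~~~~~~^^^^^^^^^^
    return _wrapfunc(a, 'argmax', axis=axis, out=out, **kwds)
    return bound(*args, **kwds)
ValueError: attempt to get argmax of an empty sequence
```

Run:
```python
from fish import *
p,d,K,T=load("w19");t=topdown(p,K,T,.049,.481,-.198);s,ds,Ks,Ts=snap("side","sd19")
cv2.imwrite("pics/m8.png",np.hstack([t,cv2.resize(s[100:230,180:310],(400,400))])[:,:,::-1])
P=cloud(ds,Ks,Ts);
m=(abs(P[...,0]-.48)<.06)&(abs(P[...,1]+.199)<.06)&(s.min(2)>150)&(P[...,2]>0);print("top z",np.percentile(P[m][:,2],[50,90,95,98]).round(4))
```

```text
top z [0.0197 0.047  0.0508 0.0604]
```

View pics/m8.png

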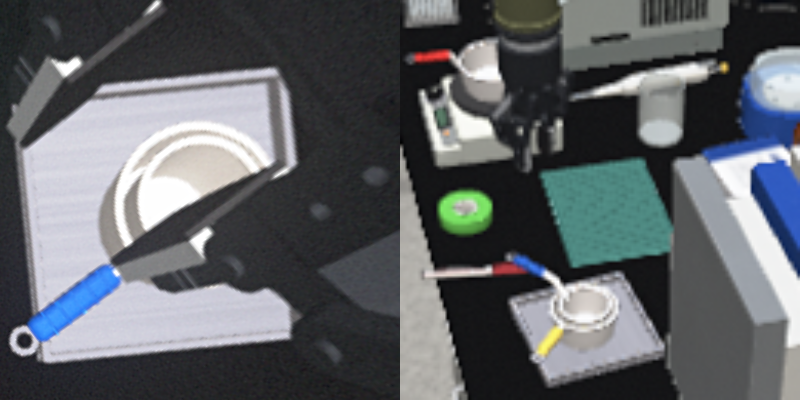

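The small casserole sits nested and level in the medium on the tray (side panel at (587,305)). The handles are fanned about 100° apart. The large one is on the hotplate and the gripper is clear. I hand in the job.

```bash
python3 -c "
from station import *
print(finish_job())"
```

```text
the job is handed in; nothing more can be done
None
```

The job is handed in (no verdict came back): the large casserole stands centred on the hotplate, the medium one in the middle of the tray, and the small one is nested level in it with the handles about 100° apart; the beaker and tape were not touched.

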